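Load the slide mailers for the laboratory and clamp the holder to the trolley tray

TASK

The smears are going to the laboratory: pick up every slide mailer lying about on the worktop and tuck it under the weighted arm of the dispatch holder, on top of the pile, lying flat, square to the pile and pushed home against the back stop. Take the spring clamp off the bin and clip it over the holder's flange and the tray's rim together, jaws down, so that the holder cannot slide. Do not knock over any specimen pot.

Things in the scene. Friction and masses are not known exactly. Their poses are not given: they have to be found in the camera images.
- mailer0: a closed slide mailer: a flat white plastic case 100 x 40 x 10 mm (its own x, y, z), about 45 g, the same either way round, either face up; origin at the centre of its underside; this one already lies home under the arm, the first of the pile, and stays
- mailer1: a closed slide mailer: a flat white plastic case 100 x 40 x 10 mm (its own x, y, z), about 45 g, the same either way round, either face up; origin at the centre of its underside; lies loose on the worktop at the start, or is absent
- mailer2: a closed slide mailer: a flat white plastic case 100 x 40 x 10 mm (its own x, y, z), about 45 g, the same either way round, either face up; origin at the centre of its underside; lies loose on the worktop at the start, or is absent
- mailer3: a closed slide mailer: a flat white plastic case 100 x 40 x 10 mm (its own x, y, z), about 45 g, the same either way round, either face up; origin at the centre of its underside; lies loose on the worktop at the start, or is absent
- mailer4: a closed slide mailer: a flat white plastic case 100 x 40 x 10 mm (its own x, y, z), about 45 g, the same either way round, either face up; origin at the centre of its underside; lies loose on the worktop at the start, or is absent
- mailer5: a closed slide mailer: a flat white plastic case 100 x 40 x 10 mm (its own x, y, z), about 45 g, the same either way round, either face up; origin at the centre of its underside; lies loose on the worktop at the start, or is absent
- tray: stainless trolley tray 340 x 190 mm (x, y), fixed; floor 3 mm thick; left (+y), right (-y) and far (+x) rims 35 mm high and 3 mm thick, at the -x end only a lip 10 mm high; origin at the centre of its underside, on the worktop
- holder: grey steel holder in the tray, against its left rim (does not shift). Mailers are pushed in along its x; y points to its left. Base plate 4 mm thick, x -70 to +155, y -45 to +87 mm. Back stop: two tongues 72 mm high, face at x = +50 mm, 13 to 25 mm either side of the centre line; beside the pile it is free up to the tray's rims (y -94 and +87 mm). Origin: underside, below the pile's centre
- holder_home (a point): on the holder's base plate (7 mm above the worktop): where the underside centre of the lowest mailer lies when home (long side along the holder's x, front end touching the back stop, on the centre line); the k-th mailer of the pile lies home 10 mm x (k - 1) higher
- holder_edge (a point): middle of the top edge of the holder's upright flange, where the clamp belongs. The flange (60 mm long along the holder's x, 3 mm thick) stands against the inside of the tray's 3 mm rim, tops level, 35 mm above the worktop: together an upright edge 6 mm thick, 32 mm high; this point lies in its mid plane. Axes as the holder's
- hold_arm (a joint): weighted steel arm, hinged at the holder's x = +135 mm, z = 40 mm; reaches between the stop's tongues forward over the pile's centre line (14 to 22 mm wide) and rests on the pile with 1 to 2 N; always falls back by itself. 0 = resting on one mailer; grows as the tip rises, about 0.085 rad per mailer; stops at -0.09 and 0.62
- foot_sole (a point): underside of the round foot (radius 6 mm) with which the arm presses on the pile, 15 mm towards the stop from its centre; moves with the arm. At joint 0 it is 14 mm above the holder's underside; axes as the holder's at joint 0
- foot_toe (a point): front end of the arm's toe, a flat ramp 20 mm wide rising from the foot towards -x at about 25 degrees (up to 49 on a full pile): at joint 0 this end lies 36 mm in front of the foot and 18 mm above its sole, so that a mailer slid level in +x along the top of the pile runs under the ramp and lifts the arm; that takes about 2 to 8 N
- bin: white open plastic bin 160 x 110 x 75 mm (x, y, z), walls 6 mm, fixed; origin at the centre of its underside. The clamp is parked on its left (+y) wall
- clamp: black spring clamp like a big clothes peg, 70 g, parked jaws down astride the bin's wall, whose top is 18 mm below the pin. Origin on the hinge pin; x along the pin, y across the jaws, z up along the handles (upright when gripping a 6 mm edge). Squeezing the handles together along y opens the jaws. Jaw tips 38 mm below the pin, 24 mm wide (x); an edge can enter to 12 mm below the pin
- clamp_tips (a point): middle of the lower end of the jaws, between the tips, 38 mm below the clamp's origin
- clamp_grip (a point): between the two handles, 30 mm above the clamp's origin: where to squeeze. The handles reach 38 mm above the pin (42 when squeezed) and are 22 mm wide (x); at rest on a 6 mm edge they spread to 46 mm over their outsides at the top, squeezed right home they stand parallel, 24 mm over their outsides
- clamp_jaw (a joint): opening of the clamp: 0 = gripping a 6 mm edge (jaws 6 mm apart), -0.17 = jaws touching, 0.56 = handles squeezed parallel, jaw tips about 27 mm apart. A spring closes it: about 0.2 N m at 0, 0.4 N m squeezed home (6 to 13 N on the handles)
- pot1: closed specimen pot, 54 mm across, 63 mm high, standing on the worktop; a bystander; origin at the centre of its underside
- pot2: closed specimen pot, 54 mm across, 63 mm high, standing on the worktop; a bystander; origin at the centre of its underside
- pot3: closed specimen pot, 54 mm across, 63 mm high, standing on the worktop; a bystander; origin at the centre of its underside
Mind the look-alikes: they are no part of the job. Leave any green, pink or yellow look-alike of the mailer2 alone.

How it is judged:
By the outcome, as a careful person would: the job done as asked, in the order asked, and still so for the second after the job is handed in, with the robot touching nothing.
Of mailer1, mailer2, mailer3, mailer4, mailer5 only 3 to 5 are there at a start; the rules pass over those that are not, and their reading is None.
At some moment in a run one of mailer1, mailer2, mailer3, mailer4, mailer5 may be knocked a few centimetres aside while the robot is not near it.
It also fails if it takes over 210 s, if anything falls off the work surface, if the arm or the gripper's body presses on something with over 40 N, if the wrist force passes 120 N, or if a joint passes its speed limit or range.

ROBOT

A 7-joint arm with a two-finger parallel gripper is mounted at the origin on the work surface. World frame = base frame: x ahead of the robot, y to its left, z up, the work surface at z = 0. Lengths are in m, angles in rad, forces in N, time in s.
With the tool pointing down it reaches from about 0.4 to 0.85 m from the base axis. Payload 10.4 kg.
Tool frame: the origin (TCP) lies midway between the tips of the shut fingers; the grasp point (between the pads) lies manip.pinch_z behind it (manip.pinch_z is the distance from the TCP to the grasp point, in m); z points along the fingers, y is the direction in which the jaws open and shut (so a half turn about z gives the same grasp; the last joint's range is limited). The gripper opens to 85 mm and grips with 20 to 120 N. Pads are 22 mm wide; open, the fingers measure 114 mm over their backs; the gripper's body (76 mm by 85 mm) begins 54 mm behind the grasp point. The pads swing forward as they close: fully open they stand 13 mm farther back than shut.
Start: joints at [1.279, 0.332, -0.065, 1.46, 0.022, 1.35, -0.088], TCP at [0.166, -0.603, 0.231] pointing down, gripper open.
Joint ranges: [-2.6, 2.6], [-0.5, 2.12], [-1.47, 1.34], [0.16, 2.42], [-1.27, 4.41], [0.06, 2.06], [-2.6, 2.6]. Speed limits (rad/s): [2.22, 2.22, 2.79, 2.79, 3.14, 3.14, 3.14].

INTERFACE

Orientations are given as a unit quaternion [x, y, z, w].
In Python, from workcell import manip gives the robot as it stands.
- The arm moves only by the shell command python3 -m handwheel 'ROWS' [FORCE]. ROWS is JSON, a list that holds one entry, the list of rows, each a list of 7 numbers: the shift along the tool's x, y, z in m, then the turn, a rotation vector about the tool's x, y, z in rad, then the finger opening in m, from 0 to 0.0854. In form: [[[tx, ty, tz, ax, ay, az, claw], ...]]. A call has 1 to 8 rows; each row is the pose to reach, as a shift and turn from the pose commanded when the call began, along the tool's axes at that moment; what a row does not reach only later rows make up. A row lasts 1/8 s, in which the tool goes at most 62.5 mm and 10.7 degrees, less where a joint would pass 70% of its speed; a pose out of reach is approached as far as the arm can. A call with a gripper value outside its range is refused whole. The fingers move at their own pace and stop on an object; FORCE is the grip in N (left out, the last holds). Time passes only in rows, so rows that repeat a pose let the fingers close. It gives the time, the measured TCP pose, the force and the opening at its end, in the units of the state.
- manip.get_obs(): the state, without advancing time (a new reading comes with each control period).
- manip.camera(name): name is "scene" or "top" or "wrist"; returns the picture (400x640x3 uint8, blue, green, red); there is no depth.
- manip.calibration(name): a dict with "fx", "fy", "cx", "cy" (pixels), "view" (4x4, takes a point from world to camera coordinates); the wrist camera has in their place "tool_from_camera" (4x4, takes a point from camera to tool coordinates, whose origin is the TCP and whose axes are the flange's). Camera axes: x right, y up, looking along -z (the intrinsics and any distortion apply to the point x, -y, -z); pixel columns grow to the right and rows downward; lengths in m; the calibration is good to about 2 mm. A picture is of the moment at which its call begins: read the wrist's pose just before it. calibration takes no time and is no camera call.
- manip.hand_in(): hands the job in, once; it reports no verdict.
The state is a dict: "clock": time; "joint_pos": joint angles; "joint_velocities": joint speeds; "tau": joint torques, N m; "position": TCP position; "ee_rot": TCP orientation; "ft_force": force on the tool from outside, world axes, zero at the start; "torque": the same for the moment, N m; "grip_width": opening from 0.0 (shut) to 1.0 (fully open).
Only numpy, scipy, OpenCV 4.12 (cv2) and the standard library are available. Lean on these libraries where they do the work, as an engineer would, in place of code of your own. Each camera call takes 0.05 s, during which the arm holds its last target.

## Working session

There is one attempt and no reset: what is moved stays moved. The work goes in short steps, Python scripts to look and compute and a shell command to move; the robot and the scene stay as the last step left them, time stands still between calls to the robot, and variables do not carry over. Pictures are saved under pics/ and viewed, and the job is handed in when it is done.

```bash
ls; mkdir -p pics; python3 - <<'E'
from workcell import manip
import cv2, json
o=manip.get_obs(); print(o); print(manip.pinch_z)
for n in ("scene","top","wrist"):
    cv2.imwrite(f"pics/a_{n}.png",manip.camera(n)); print(n,manip.calibration(n))
E
```

```text
pics
{'clock': 0.0, 'joint_pos': array([ 1.27941389,  0.33285412, -0.06468972,  1.46097055,  0.02161053,
        1.34990951, -0.08853599]), 'joint_velocities': array([-5.47782135e-04, -1.07704348e-04, -8.81544306e-04, -1.99713787e-03,
        2.07133674e-04,  2.76877797e-05,  1.20408169e-03]), 'tau': array([ 3.59342475e-04, -6.25457597e+01,  4.92022466e-02, -3.91610348e+01,
        1.60805258e-02,  9.87332140e-03,  6.08630117e-06]), 'position': array([ 0.16585402, -0.60218633,  0.23051305]), 'ee_rot': array([ 9.90984284e-01,  1.33976217e-01, -1.37715369e-04, -7.09616531e-04]), 'ft_force': array([ 0.11467352, -0.28319129, -0.87352233]), 'torque': array([-0.00950568,  0.08656296, -0.04002718]), 'grip_width': 1.002434002330903}
0.0187
scene {'fx': 378.1021162714728, 'fy': 378.1021162714728, 'cx': 319.11960121753197, 'cy': 199.7547341700058, 'view': array([[-0.68993877,  0.72371812, -0.01471651,  0.35870714],
       [-0.5397557 , -0.50080327,  0.67665343,  0.2197552 ],
       [ 0.48233627,  0.47479275,  0.73615458, -1.40740651],
       [ 0.        ,  0.        ,  0.        ,  1.        ]])}
top {'fx': 362.70979600661735, 'fy': 362.70979600661735, 'cx': 322.327213103231, 'cy': 200.9370511426348, 'view': array([[ 0.01074699, -0.99991166, -0.00782156,  0.00239527],
       [ 0.99524688,  0.00993907,  0.09687547, -0.54223887],
       [-0.09678917, -0.00882551,  0.99526578, -1.21617764],
       [ 0.        ,  0.        ,  0.        ,  1.        ]])}
wrist {'fx': 277.746902412958, 'fy': 277.746902412958, 'cx': 319.5193011789684, 'cy': 194.72394533773974, 'tool_from_camera': array([[ 1.05459471e-03,  9.45680273e-01,  3.25096461e-01,
         8.29119406e-02],
       [ 9.99999399e-01, -1.09459971e-03, -5.98367582e-05,
        -3.06086633e-04],
       [ 2.99264050e-04,  3.25096329e-01, -9.45680859e-01,
        -1.42097167e-01],
       [ 0.00000000e+00,  0.00000000e+00,  0.00000000e+00,
         1.00000000e+00]])}
```

View pics/a_top.png

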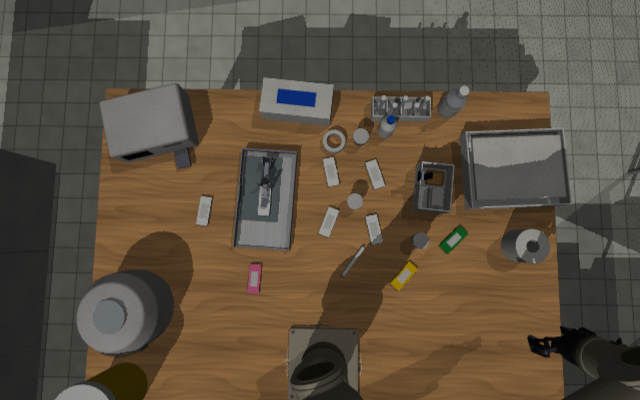

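View pics/a_scene.png

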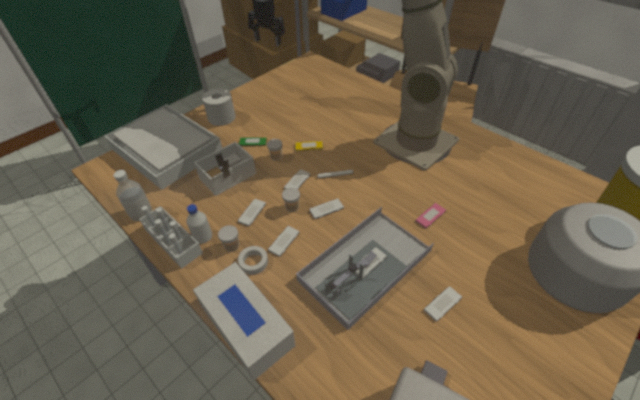

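View pics/a_wrist.png

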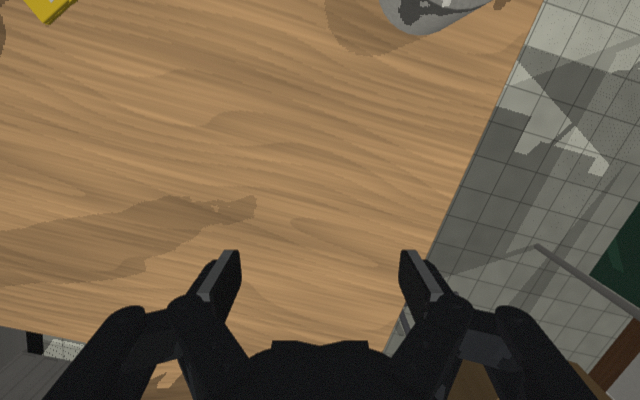

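```bash
cat > h.py <<'E'
from workcell import manip
import numpy as np, cv2
from scipy.spatial.transform import Rotation as R
def cam(name,o=None):
    c=manip.calibration(name)
    if name!="wrist": V=np.array(c["view"])
    else:
        o=o or manip.get_obs(); T=np.eye(4);T[:3,:3]=R.from_quat(o["ee_rot"]).as_matrix();T[:3,3]=o["position"]
        V=np.linalg.inv(T@np.array(c["tool_from_camera"]))
    return c,V
def proj(name,P,o=None):
    c,V=cam(name,o); p=V[:3,:3]@np.asarray(P,float)+V[:3,3]
    return np.array([c["cx"]+c["fx"]*p[0]/-p[2], c["cy"]-c["fy"]*p[1]/-p[2]])
def unproj(name,u,v,z,o=None):
    c,V=cam(name,o); d=V[:3,:3].T@np.array([(u-c["cx"])/c["fx"],-(v-c["cy"])/c["fy"],-1.]); C=-V[:3,:3].T@V[:3,3]
    return C+d*(z-C[2])/d[2]
def shot(name,fn,crop=None,s=1):
    o=manip.get_obs(); im=manip.camera(name); cv2.imwrite("pics/"+fn,cut(im,crop,s)); return o,im
def cut(im,crop,s):
    if crop: x,y,w,h=crop; im=im[y:y+h,x:x+w]
    return cv2.resize(im,None,fx=s,fy=s,interpolation=cv2.INTER_CUBIC)
def tool(P):
    "world point -> tool frame"
    o=manip.get_obs(); return R.from_quat(o["ee_rot"]).inv().apply(np.asarray(P)-o["position"])
def st():
    o=manip.get_obs(); e=R.from_quat(o["ee_rot"]).as_matrix()
    print("t%.2f"%o["clock"],"p",np.round(o["position"]*1e3,1),"x",np.round(e[:,0],3),"y",np.round(e[:,1],3),"z",np.round(e[:,2],3),"F",np.round(o["ft_force"],1),"w",round(o["grip_width"]*85.4,1)); return o
E
python3 - <<'E'
from h import *
im=cv2.imread("pics/a_top.png")
cv2.imwrite("pics/c1.png",cut(im,(190,140,200,150),4)); cv2.imwrite("pics/c2.png",cut(im,(310,120,150,150),4))
g=cv2.cvtColor(im,cv2.COLOR_BGR2HSV)
m=((g[...,1]<45)&(g[...,2]>150)).astype(np.uint8)
for (u,v) in [(204,210),(331,171),(375,173),(328,222),(374,229)]:
    mm=np.zeros_like(m); mm[v-22:v+22,u-18:u+18]=m[v-22:v+22,u-18:u+18]
    n,l,s,c=cv2.connectedComponentsWithStats(mm); k=1+np.argmax(s[1:,4]); pts=np.argwhere(l==k)[:,::-1].astype(np.float32)
    r=cv2.minAreaRect(pts); b=cv2.boxPoints(r); w=np.array([unproj("top",*q,0.010) for q in b]); c=w.mean(0)
    e=[w[1]-w[0],w[2]-w[1]]; e.sort(key=np.linalg.norm); a=np.degrees(np.arctan2(e[1][1],e[1][0]))
    print((u,v),s[k,4],np.round(c,4),[round(np.linalg.norm(x)*1e3) for x in e],round(a,1))
for n,u,v in [("pot",361,136),("pot",355,201),("pot",420,241)]: print(n,unproj("top",u,v,.063))
E
```

```text
(204, 210) 47 [0.5417 0.4174 0.01  ] [22, 33] -95.8
(331, 171) 127 [ 0.6478 -0.0182  0.01  ] [33, 94] -167.8
(375, 173) 67 [ 0.6206 -0.1794  0.01  ] [32, 51] -162.0
(328, 222) 134 [ 0.4727 -0.0126  0.01  ] [33, 93] -20.4
(374, 229) 54 [ 0.4846 -0.1605  0.01  ] [18, 33] -75.4
pot [ 0.76044648 -0.12065552  0.063     ]
pot [ 0.53949312 -0.10083676  0.063     ]
pot [ 0.40972613 -0.31426943  0.063     ]
```

View pics/c1.png

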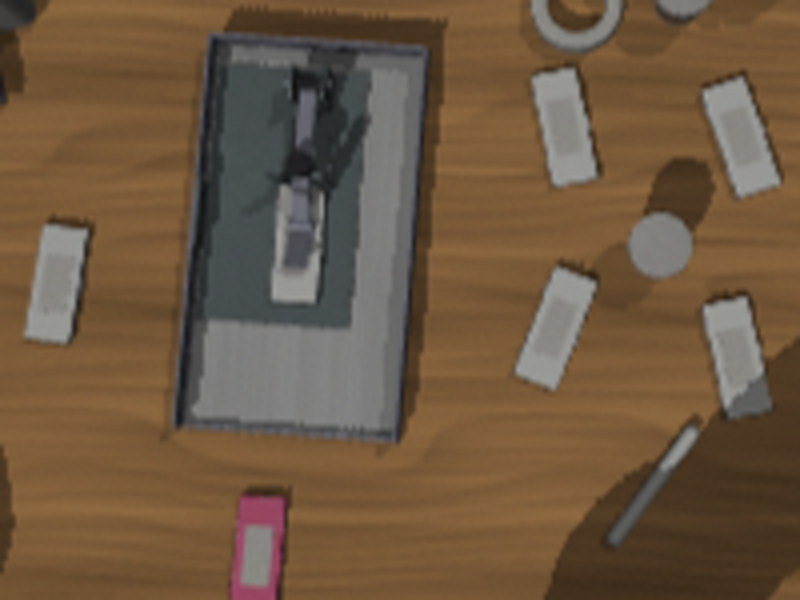

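View pics/c2.png

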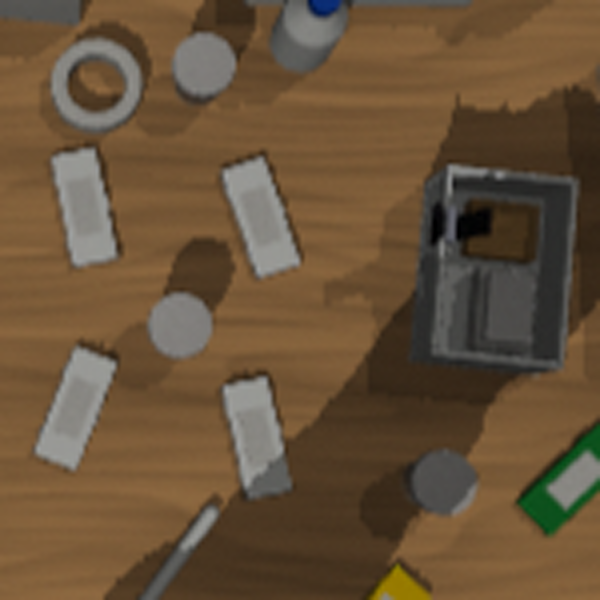

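```bash
python3 - <<'E'
from h import *
def P(x,y,z): return unproj("top",190+(x+.5)/4-.5,140+(y+.5)/4-.5,z)
tr=[P(*q,.035) for q in [(212,36),(427,48),(398,440),(178,425)]]
print("tray",np.round(tr,4)); 
for a,b in((3,0),(2,1)): d=tr[b]-tr[a]; print(np.linalg.norm(d),np.degrees(np.arctan2(d[1],d[0])))
for a,b in((1,0),(2,3)): d=tr[b]-tr[a]; print(np.linalg.norm(d),np.degrees(np.arctan2(d[1],d[0])))
print("ctr",np.mean(tr,0))
M={"m_A":[(44,222),(90,226),(71,344),(25,338)],"m_B":[(532,72),(573,67),(600,179),(557,187)],"m_C":[(701,90),(743,75),(781,184),(739,198)],"m_D":[(562,262),(598,278),(554,391),(514,375)],"m_E":[(703,303),(746,295),(772,407),(728,418)]}
for k,q in M.items():
    w=np.array([P(*c,.010) for c in q]); l=((w[0]+w[1])-(w[2]+w[3]))/2; s=((w[0]+w[3])-(w[1]+w[2]))/2
    print(k,np.round(w.mean(0)[:2],4),"L%.3f W%.3f ang %.1f"%(np.linalg.norm(l),np.linalg.norm(s),np.degrees(np.arctan2(l[1],l[0]))))
w=[P(*c,.017) for c in [(272,301),(316,304)]]; print("pile rear",np.round(w,4), np.mean(w,0))
# holder base plate left-front/right-front corners
print("plate rear",P(206,318,.007),P(352,327,.007),"far right",P(370,70,.007))
E
```

```text
tray [[0.7202 0.2853 0.035 ]
 [0.7113 0.0993 0.035 ]
 [0.3759 0.1177 0.035 ]
 [0.3863 0.3033 0.035 ]]
0.3343733013782864 -3.080736739156345
0.3359722857140293 -3.1473052496644196
0.18627109144870094 87.2608079031187
0.18587807770102951 86.76872061695911
ctr [0.54844294 0.20142323 0.035     ]
m_A [0.5074 0.4185] L0.103 W0.040 ang -6.8
m_B [ 0.6488 -0.021 ] L0.103 W0.037 ang 13.2
m_C [ 0.641  -0.1743] L0.101 W0.039 ang 19.0
m_D [ 0.4737 -0.0153] L0.105 W0.036 ang -21.6
m_E [ 0.4502 -0.1704] L0.100 W0.038 ang 12.5
pile rear [[0.4926 0.2304 0.017 ]
 [0.4905 0.1924 0.017 ]] [0.49155255 0.21138323 0.017     ]
plate rear [0.4778756 0.289142  0.007    ] [0.47140057 0.16225003 0.007     ] far right [0.69775214 0.15151343 0.007     ]
```

```bash
python3 -m handwheel '[[[0.368,-0.341,0.03,0,0,0.05,0.0854],[0.368,-0.341,0.03,0,0,0.05,0.0854],[0.368,-0.341,0.03,0,0,0.05,0.0854],[0.368,-0.341,0.03,0,0,0.05,0.0854],[0.368,-0.341,0.03,0,0,0.05,0.0854],[0.368,-0.341,0.03,0,0,0.05,0.0854],[0.368,-0.341,0.03,0,0,0.05,0.0854],[0.368,-0.341,0.03,0,0,0.05,0.0854]]]' 60
python3 -m handwheel '[[[0.01,0,0,0,0,0,0.0854],[0.01,0,0,0,0,0,0.0854],[0.01,0,0,0,0,0,0.0854]]]'
python3 - <<'E'
from h import *
st(); shot("wrist","b1.png")
E
```

```text
clock: 1.15
position: [0.4295, -0.1765, 0.2015]
ee_rot: [0.994, 0.109, 0.0, 0.0]
ft_force: [1.9, -0.5, -0.6]
grip_width: 1.0
clock: 1.52
position: [0.4378, -0.1775, 0.2013]
ee_rot: [0.994, 0.108, -0.0, 0.0]
ft_force: [0.0, 0.1, -0.4]
grip_width: 0.995
t1.52 p [ 437.8 -177.5  201.3] x [ 0.977  0.215 -0.001] y [ 0.215 -0.977 -0.   ] z [-0.001 -0.    -1.   ] F [ 0.   0.1 -0.4] w 85.0
```

View pics/b1.png

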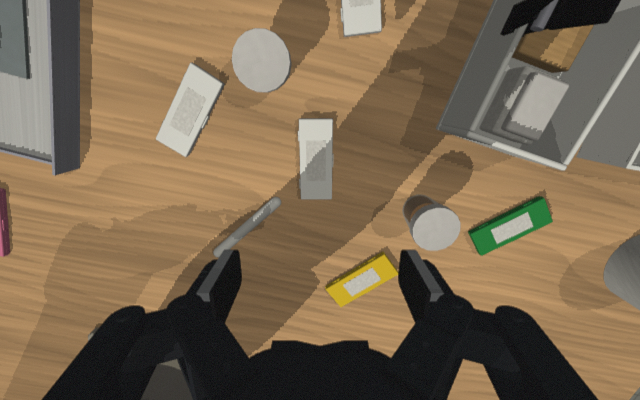

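```bash
cat >> h.py <<'E'
def rect(q,z=.010,name="wrist"):
    "q: far-left, far-right, near-right, near-left pixel corners of a top face"
    w=np.array([unproj(name,*c,z) for c in q]); l=((w[0]+w[1])-(w[2]+w[3]))/2; s=((w[0]+w[3])-(w[1]+w[2]))/2
    a=np.arctan2(l[1],l[0]); c=w.mean(0); u=np.array([np.cos(a),np.sin(a),0]); 
    o=manip.get_obs(); ex=R.from_quat(o["ee_rot"]).as_matrix()[:,0]; ya=np.arctan2(ex[1],ex[0])
    print("ctr",np.round(c[:2]*1e3,1),"L%.0f W%.0f ang %.1f"%(np.linalg.norm(l)*1e3,np.linalg.norm(s)*1e3,np.degrees(a)), "grip pt tool d(mm)",np.round(tool(c-.02*u)*1e3,1),"turn z %.3f"%(ya-a))
    return c,a
E
python3 - <<'E'
from h import *
st();rect([(299,120),(332,120),(332,199),(300.5,199)])
E
```

```text
t1.57 p [ 437.8 -177.5  201.3] x [ 0.977  0.215 -0.   ] y [ 0.215 -0.977  0.   ] z [-0. -0. -1.] F [-0.1 -0.3 -0.3] w 85.4
ctr [ 447.7 -170.5] L98 W39 ang 12.7 grip pt tool d(mm) [ -8.7  -4.6 191.4] turn z -0.006
```

```bash
python3 -m handwheel '[[[-0.009,-0.0045,0.06,0,0,0,0.0854],[-0.009,-0.0045,0.12,0,0,0,0.0854],[-0.009,-0.0045,0.17,0,0,0,0.0854],[-0.009,-0.0045,0.20,0,0,0,0.07],[-0.009,-0.0045,0.202,0,0,0,0.06],[-0.009,-0.0045,0.202,0,0,0,0.02],[-0.009,-0.0045,0.202,0,0,0,0.02],[-0.009,-0.0045,0.202,0,0,0,0.02]]]' 60
python3 -m handwheel '[[[0,0,0,0,0,0,0.02],[0,0,0,0,0,0,0.02]]]'
python3 - <<'E'
from h import *
st(); shot("wrist","b2.png")
E
```

```text
clock: 2.58
position: [0.4298, -0.1745, 0.0011]
ee_rot: [0.994, 0.109, 0.001, 0.001]
ft_force: [-2.9, -0.3, 9.1]
grip_width: 0.445
clock: 2.82
position: [0.4299, -0.1745, 0.0012]
ee_rot: [0.994, 0.109, 0.001, 0.001]
ft_force: [-2.1, -0.6, 9.4]
grip_width: 0.447
t2.83 p [ 429.9 -174.5    1.2] x [0.976 0.217 0.002] y [ 0.217 -0.976  0.002] z [ 0.002 -0.002 -1.   ] F [-2.1 -0.6  9.4] w 38.1
```

View pics/b2.png

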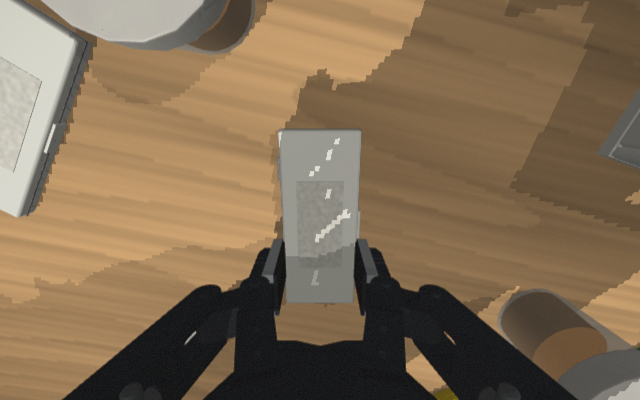

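```bash
python3 -m handwheel '[[[0,0,-0.06,0,0,0,0.02],[0,0,-0.12,0,0,0,0.02],[0.065,-0.383,-0.12,0,0,0.272,0.02],[0.065,-0.383,-0.12,0,0,0.272,0.02],[0.065,-0.383,-0.12,0,0,0.272,0.02],[0.065,-0.383,-0.12,0,0,0.272,0.02],[0.065,-0.383,-0.12,0,0,0.272,0.02],[0.065,-0.383,-0.12,0,0,0.272,0.02]]]'
python3 -m handwheel '[[[0,0,0,0,0,0,0.02],[0,0,0,0,0,0,0.02],[0,0,0,0,0,0,0.02]]]'
python3 - <<'E'
from h import *
st(); shot("wrist","b3.png"); shot("top","b3t.png",(190,120,200,150),4)
E
```

```text
clock: 3.88
position: [0.4103, 0.1976, 0.1206]
ee_rot: [1.0, -0.027, 0.001, 0.0]
ft_force: [1.1, 0.0, -0.9]
grip_width: 0.441
clock: 4.25
position: [0.4106, 0.1944, 0.1196]
ee_rot: [1.0, -0.028, 0.0, 0.0]
ft_force: [-0.0, -0.4, -1.3]
grip_width: 0.444
t4.25 p [410.6 194.4 119.6] x [ 0.998 -0.056  0.001] y [-0.056 -0.998  0.001] z [ 0.001 -0.001 -1.   ] F [-0.  -0.4 -1.3] w 37.9
```

View pics/b3.png

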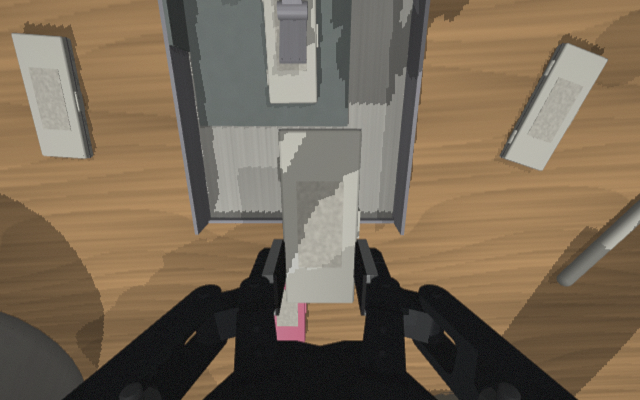

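View pics/b3t.png

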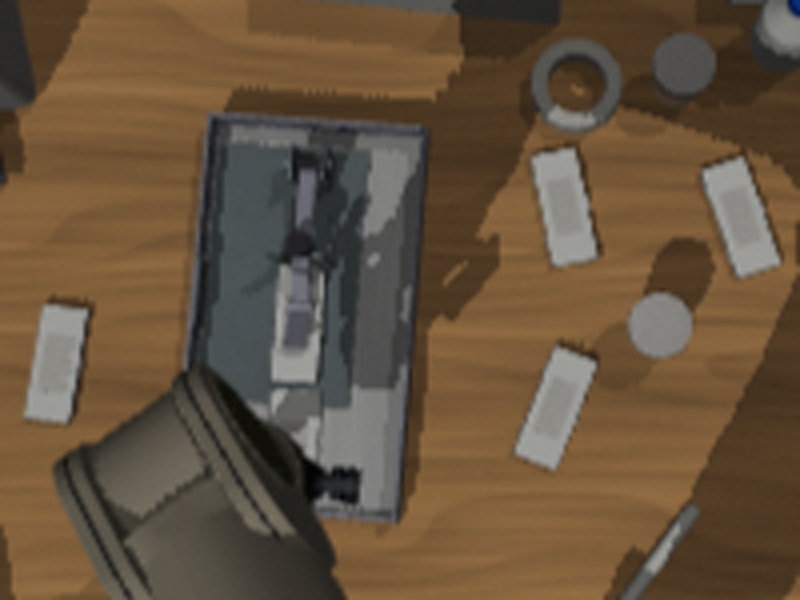

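```bash
python3 - <<'E'
from h import *
im=cv2.imread("pics/b3.png"); cv2.imwrite("pics/b3c.png",cut(im,(180,0,240,150),3.3))
E
```

```text
(no output)
```

View pics/b3c.png

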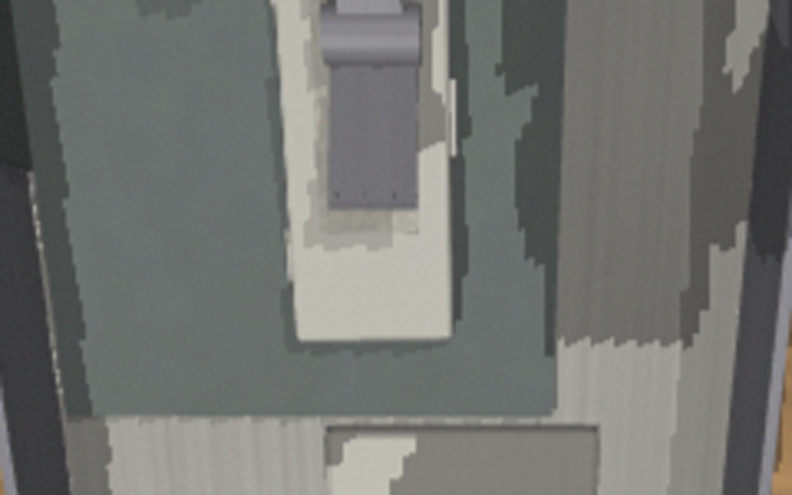

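```bash
python3 - <<'E'
from h import *
o=st()
f=lambda x,y,z: unproj("wrist",180+x/3.3,y/3.3,z)
l,r=f(297,337,.017),f(451,336,.017); print("rear",l,r,np.linalg.norm(l-r),(l+r)/2)
L,Rr=f(276,2,.017),f(449,2,.017); print(L,Rr); 
for a,b in((l,L),(r,Rr)): d=b-a; print(np.degrees(np.arctan2(d[1],d[0])))
print("plate",f(556,413,.007), f(62,415,.007))
tl,trr=f(328,207,.035),f(417,207,.035); print("toe",tl,trr,np.linalg.norm(tl-trr))
# tray rims near: inside edges
print("held mailer front corners at z .119+.009", [unproj("wrist",*q,.1285) for q in [(278,129),(361,129)]], unproj("wrist",287,301,.1285),unproj("wrist",354,301,.1285))
E
```

```text
t4.35 p [410.5 194.6 119.5] x [ 0.998 -0.055  0.   ] y [-0.055 -0.998  0.001] z [ 0.    -0.001 -1.   ] F [-0.3  0.8  0.5] w 37.8
rear [0.4932661  0.23147978 0.017     ] [0.49138552 0.19252611 0.017     ] 0.03899903998841534 [0.49232581 0.21200295 0.017     ]
[0.56552625 0.22813748 0.017     ] [0.56338896 0.18882064 0.017     ]
-2.6482576048399773
-2.9459792361149524
plate [0.47004524 0.16540256 0.007     ] [0.47679112 0.29892426 0.007     ]
toe [0.52047692 0.21836916 0.035     ] [0.51938996 0.19839345 0.035     ] 0.020005262208353327
held mailer front corners at z .119+.009 [array([0.48113462, 0.21022556, 0.1285    ]), array([0.47901778, 0.17136989, 0.1285    ])] [0.38310009 0.21507557 0.1285    ] [0.38096414 0.17603221 0.1285    ]
```

```bash
python3 -m handwheel '[[[-0.001,-0.0205,0.0,0,0,-0.006,0.02],[-0.001,-0.0205,0.05,0,0,-0.006,0.02],[-0.001,-0.0205,0.09,0,0,-0.006,0.02],[-0.001,-0.0205,0.10,0,0,-0.006,0.02],[-0.001,-0.0205,0.10,0,0,-0.006,0.02]]]'
python3 - <<'E'
from h import *
st(); shot("wrist","b4.png")
E
```

```text
clock: 4.97
position: [0.4105, 0.2163, 0.0199]
ee_rot: [1.0, -0.024, -0.0, -0.0]
ft_force: [0.2, -1.0, 0.1]
grip_width: 0.442
t4.97 p [410.5 216.3  19.9] x [ 0.999 -0.048 -0.   ] y [-0.048 -0.999 -0.   ] z [-0.  0. -1.] F [ 0.2 -1.   0.1] w 37.8
```

View pics/b4.png

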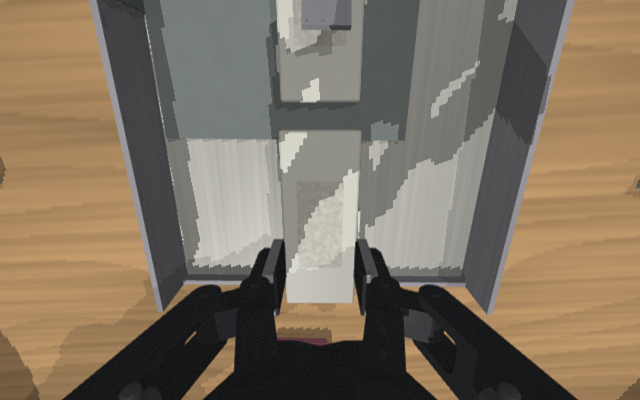

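```bash
python3 -m handwheel '[[[0.015,0.001,0,0,0,0,0.02],[0.03,0.001,0,0,0,0,0.02],[0.045,0.001,0,0,0,0,0.02],[0.06,0.001,0,0,0,0,0.02],[0.072,0.001,0,0,0,0,0.02],[0.084,0.001,0,0,0,0,0.02],[0.094,0.001,0,0,0,0,0.02],[0.102,0.001,0,0,0,0,0.02]]]'
python3 - <<'E'
from h import *
st(); shot("wrist","b5.png")
E
```

```text
clock: 6.02
position: [0.5128, 0.2105, 0.0194]
ee_rot: [1.0, -0.024, 0.0, -0.0]
ft_force: [-1.6, -0.4, -1.7]
grip_width: 0.446
t6.03 p [512.8 210.5  19.4] x [ 0.999 -0.047  0.   ] y [-0.047 -0.999 -0.   ] z [ 0.  0. -1.] F [-1.6 -0.4 -1.7] w 38.1
```

View pics/b5.png

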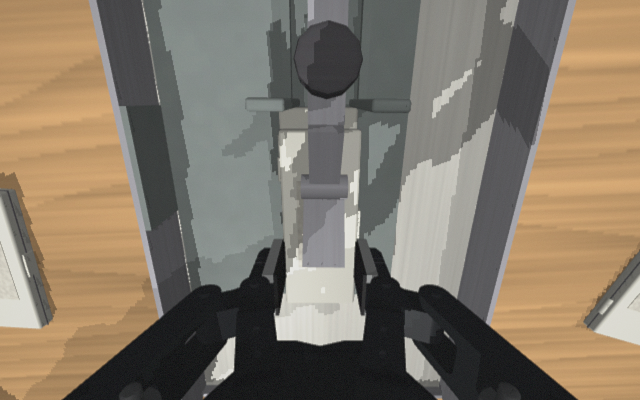

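```bash
python3 -m handwheel '[[[0.004,0,0,0,0,0,0.02],[0.007,0,0,0,0,0,0.02],[0.008,0,0,0,0,0,0.02],[0.008,0,0,0,0,0,0.02]]]'
python3 -m handwheel '[[[0.0015,0,0,0,0,0,0.02],[0.0015,0,0,0,0,0,0.02]]]'
python3 - <<'E'
from h import *
st(); shot("wrist","b6.png")
E
```

```text
clock: 6.58
position: [0.5202, 0.2102, 0.0195]
ee_rot: [1.0, -0.024, 0.0, 0.0]
ft_force: [0.6, 0.2, -1.4]
grip_width: 0.451
clock: 6.82
position: [0.5217, 0.2101, 0.0195]
ee_rot: [1.0, -0.024, 0.0, 0.0]
ft_force: [-0.7, 0.1, -2.5]
grip_width: 0.448
t6.83 p [521.7 210.1  19.5] x [ 0.999 -0.047  0.   ] y [-0.047 -0.999  0.   ] z [ 0. -0. -1.] F [-0.7  0.1 -2.5] w 38.3
```

View pics/b6.png

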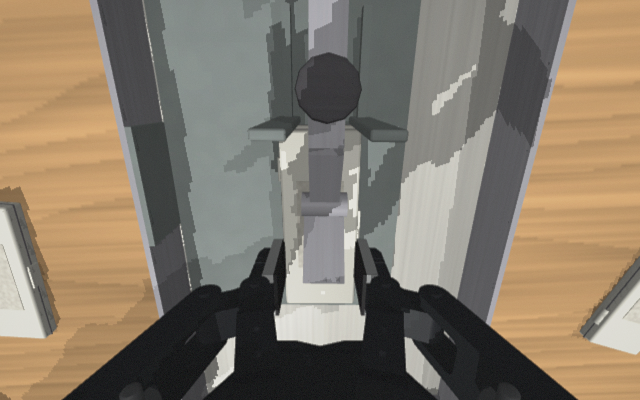

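Near contact; push in small increments till the force rises.

```bash
python3 -m handwheel '[[[0.0015,0,0,0,0,0,0.02],[0.0015,0,0,0,0,0,0.02]]]'
python3 -m handwheel '[[[0.0015,0,0,0,0,0,0.02],[0.0015,0,0,0,0,0,0.02]]]'
```

```text
clock: 7.12
position: [0.5228, 0.2101, 0.0193]
ee_rot: [1.0, -0.024, -0.0, 0.0]
ft_force: [-2.6, 0.2, -1.1]
grip_width: 0.441
clock: 7.38
position: [0.5229, 0.2101, 0.0189]
ee_rot: [1.0, -0.023, -0.001, 0.0]
ft_force: [-8.1, 0.8, -0.7]
grip_width: 0.443
```

```bash
python3 -m handwheel '[[[0.0005,0,0,0,0,0,0.02],[0,0,0,0,0,0,0.0854],[0,0,0,0,0,0,0.0854],[0,0,0,0,0,0,0.0854],[0,0,-0.03,0,0,0,0.0854],[0,0,-0.08,0,0,0,0.0854],[0,0,-0.12,0,0,0,0.0854],[0,0,-0.12,0,0,0,0.0854]]]'
python3 - <<'E'
from h import *
st(); shot("wrist","b7.png"); shot("top","b7t.png",(190,120,200,150),4)
print(tool([.455,-.008,.17])) 
E
```

```text
clock: 8.38
position: [0.5265, 0.2109, 0.1429]
ee_rot: [1.0, -0.024, 0.003, -0.001]
ft_force: [0.5, -0.2, 0.7]
grip_width: 0.999
t8.38 p [526.5 210.9 142.9] x [ 0.999 -0.047  0.006] y [-0.047 -0.999 -0.002] z [ 0.006  0.001 -1.   ] F [ 0.5 -0.2  0.7] w 85.3
[-0.05929449  0.22082163 -0.03061177]
```

View pics/b7.png

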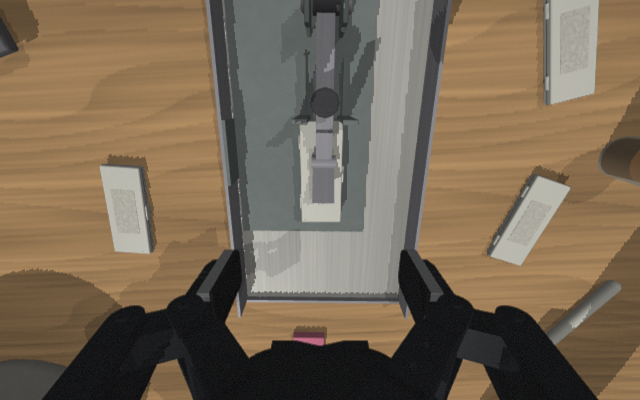

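View pics/b7t.png

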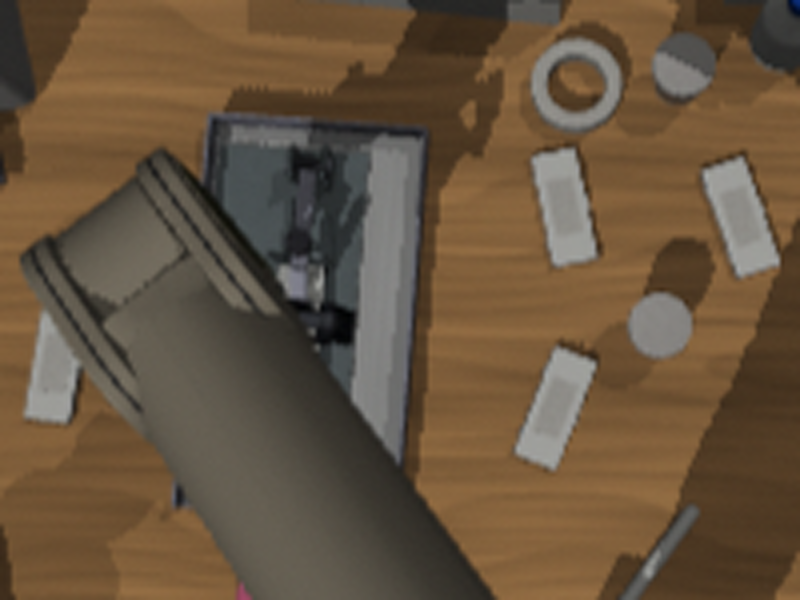

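```bash
python3 - <<'E'
from h import *
print("D");rect([(540,176),(569,187),(521,265),(489.5,250)])
print("A");rect([(101,167),(143,165),(151,253),(112,252)])
print("pile2 rear", unproj("wrist",303,220,.027),unproj("wrist",340,221,.027))
E
```

```text
D
ctr [473.9 -11.9] L94 W39 ang -21.8 grip pt tool d(mm) [-59.3 217.2 129.4] turn z 0.333
A
ctr [505. 414.] L99 W43 ang -9.7 grip pt tool d(mm) [ -49.4 -205.6  129.3] turn z 0.121
pile2 rear [0.49426844 0.22765014 0.027     ] [0.49145589 0.19071385 0.027     ]
```

```bash
python3 -m handwheel '[[[-0.06,0.218,-0.01,0,0,0.333,0.0854],[-0.06,0.218,-0.01,0,0,0.333,0.0854],[-0.06,0.218,-0.01,0,0,0.333,0.0854],[-0.06,0.218,-0.01,0,0,0.333,0.0854],[-0.06,0.218,-0.01,0,0,0.333,0.0854],[-0.06,0.218,-0.01,0,0,0.333,0.0854]]]'
python3 - <<'E'
from h import *
st(); shot("wrist","d1.png")
E
```

```text
clock: 9.22
position: [0.4541, -0.0044, 0.1488]
ee_rot: [0.982, -0.189, -0.0, -0.0]
ft_force: [0.8, 0.1, -0.5]
grip_width: 1.0
t9.22 p [454.1  -4.4 148.8] x [ 0.929 -0.371 -0.001] y [-0.371 -0.929 -0.   ] z [-0.001  0.    -1.   ] F [ 0.8  0.1 -0.5] w 85.4
```

View pics/d1.png

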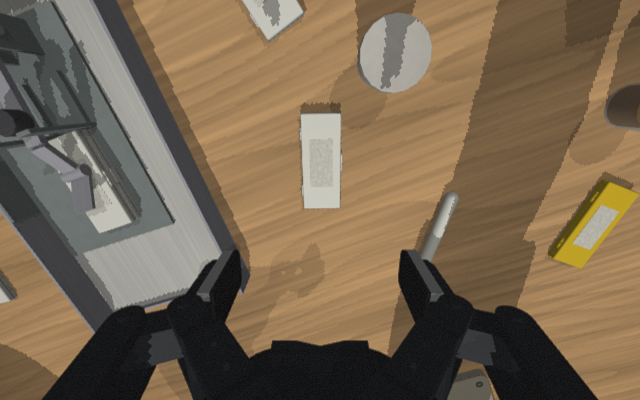

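```bash
python3 - <<'E'
from h import *
rect([(301,113),(341,113),(340,208),(303,208)])
for q,z in (((452,195),.012),((430,255),.012),((246,290),.035)): print(q,np.round(tool(unproj("wrist",*q,z))*1e3))
E
```

```text
ctr [472.5 -13.3] L99 W40 ang -21.2 grip pt tool d(mm) [  0.6   2.3 138.9] turn z -0.008
(452, 195) [-13. 141. 137.]
(430, 255) [-86. 127. 137.]
(246, 290) [-117.  -81.  114.]
```

```bash
python3 -m handwheel '[[[0.0005,0.0023,0.06,0,0,-0.008,0.0854],[0.0005,0.0023,0.115,0,0,-0.008,0.075],[0.0005,0.0023,0.140,0,0,-0.008,0.06],[0.0005,0.0023,0.1463,0,0,-0.008,0.05],[0.0005,0.0023,0.1463,0,0,-0.008,0.02],[0.0005,0.0023,0.1463,0,0,-0.008,0.02],[0.0005,0.0023,0.1463,0,0,-0.008,0.02],[0.0005,0.0023,0.1463,0,0,-0.008,0.02]]]'
python3 - <<'E'
from h import *
st()
t=np.array([.4105,.215,.12]); print(np.round(tool(t)*1e3))
E
```

```text
clock: 10.28
position: [0.4543, -0.0075, 0.0037]
ee_rot: [0.983, -0.185, 0.001, 0.0]
ft_force: [-0.8, -0.1, -0.0]
grip_width: 0.442
t10.28 p [454.3  -7.5   3.7] x [ 0.931 -0.364  0.001] y [-0.364 -0.931  0.   ] z [ 0.001 -0.    -1.   ] F [-0.8 -0.1 -0. ] w 37.7
[-122. -191. -116.]
```

```bash
python3 -m handwheel '[[[0,0,-0.06,0,0,0,0.02],[-0.03,-0.05,-0.10,0,0,-0.05,0.02],[-0.122,-0.191,-0.10,0,0,-0.323,0.02],[-0.122,-0.191,-0.10,0,0,-0.323,0.02],[-0.122,-0.191,-0.10,0,0,-0.323,0.02],[-0.122,-0.191,-0.10,0,0,-0.323,0.02],[-0.122,-0.191,-0.07,0,0,-0.323,0.02],[-0.122,-0.191,-0.04,0,0,-0.323,0.02]]]'
python3 -m handwheel '[[[0,0,0.01,0,0,0,0.02],[0,0,0.0115,0,0,0,0.02],[0,0,0.0115,0,0,0,0.02]]]'
python3 - <<'E'
from h import *
st(); shot("wrist","d2.png")
E
```

```text
clock: 11.28
position: [0.4104, 0.214, 0.0426]
ee_rot: [1.0, -0.025, 0.001, 0.0]
ft_force: [-0.8, -1.1, -0.5]
grip_width: 0.441
clock: 11.65
position: [0.4104, 0.2151, 0.0325]
ee_rot: [1.0, -0.025, 0.001, -0.0]
ft_force: [-0.5, 0.7, -0.3]
grip_width: 0.446
t11.65 p [410.4 215.1  32.5] x [ 0.999 -0.05   0.001] y [-0.05  -0.999 -0.   ] z [ 0.001  0.    -1.   ] F [-0.5  0.7 -0.3] w 38.1
```

View pics/d2.png

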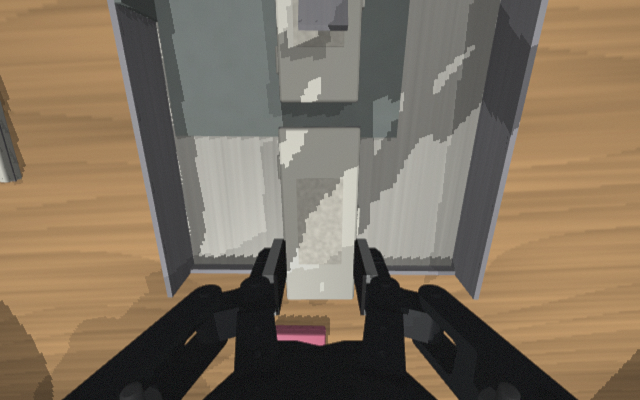

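```bash
python3 -m handwheel '[[[0.018,0,0,0,0,0,0.02],[0.036,0,0,0,0,0,0.02],[0.052,0,0,0,0,0,0.02],[0.068,0,0,0,0,0,0.02],[0.082,0,0,0,0,0,0.02],[0.094,0,0,0,0,0,0.02],[0.104,0,0,0,0,0,0.02],[0.111,0,0,0,0,0,0.02]]]'
python3 -m handwheel '[[[0.001,0,0,0,0,0,0.02],[0.002,0,0,0,0,0,0.02],[0.002,0,0,0,0,0,0.02]]]'
python3 -m handwheel '[[[0.0015,0,0,0,0,0,0.02],[0.0015,0,0,0,0,0,0.02]]]'
python3 - <<'E'
from h import *
st(); shot("wrist","d3.png")
E
```

```text
clock: 12.7
position: [0.5212, 0.2095, 0.0316]
ee_rot: [1.0, -0.025, 0.0, 0.0]
ft_force: [-0.4, 0.5, -1.9]
grip_width: 0.444
clock: 13.08
position: [0.5219, 0.2095, 0.0315]
ee_rot: [1.0, -0.024, -0.0, 0.0]
ft_force: [-4.3, 0.1, -2.1]
grip_width: 0.441
clock: 13.32
position: [0.522, 0.2096, 0.031]
ee_rot: [1.0, -0.024, -0.002, 0.0]
ft_force: [-10.3, 0.4, -0.5]
grip_width: 0.443
t13.32 p [522.  209.6  31. ] x [ 0.999 -0.048 -0.003] y [-0.048 -0.999  0.001] z [-0.004 -0.001 -1.   ] F [-10.3   0.4  -0.5] w 37.8
```

View pics/d3.png

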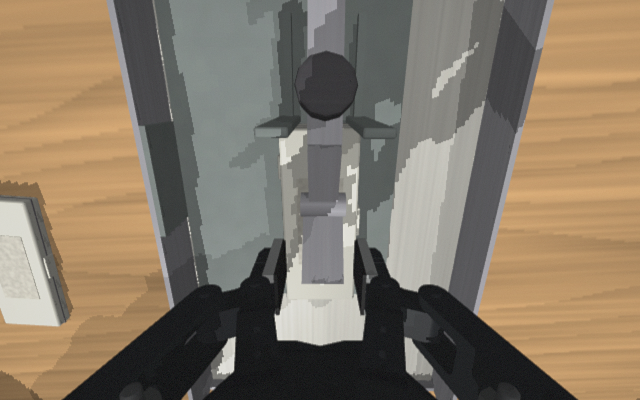

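```bash
python3 -m handwheel '[[[0,0,0,0,0,0,0.0854],[0,0,0,0,0,0,0.0854],[0,0,0,0,0,0,0.0854],[0,0,-0.03,0,0,0,0.0854],[0,0,-0.08,0,0,0,0.0854],[0,0,-0.12,0,0,0,0.0854],[0.05,0.02,-0.12,0,0,-0.1,0.0854],[0.07,0.07,-0.12,0,0,-0.28,0.0854]]]'
python3 - <<'E'
from h import *
st(); print(np.round(tool([.629,-.0256,.15])*1e3))
E
```

```text
clock: 14.38
position: [0.5926, 0.137, 0.1526]
ee_rot: [0.993, 0.119, 0.001, -0.001]
ft_force: [0.4, -0.4, -0.7]
grip_width: 1.002
t14.38 p [592.6 137.  152.6] x [0.972 0.236 0.003] y [ 0.236 -0.972 -0.001] z [ 0.003  0.001 -1.   ] F [ 0.4 -0.4 -0.7] w 85.6
[ -3. 167.   2.]
```

```bash
python3 -m handwheel '[[[-0.003,0.167,0.0,0,0,0,0.0854],[-0.003,0.167,0.0,0,0,0,0.0854],[-0.003,0.167,0.0,0,0,0,0.0854],[-0.003,0.167,0.0,0,0,0,0.0854]]]'
python3 - <<'E'
from h import *
st(); shot("wrist","e1.png"); shot("top","e1t.png",(190,120,200,150),4)
E
```

```text
clock: 14.88
position: [0.6265, -0.0325, 0.1513]
ee_rot: [0.994, 0.112, -0.0, 0.001]
ft_force: [-0.4, 0.4, 0.8]
grip_width: 0.999
t14.88 p [626.5 -32.5 151.3] x [ 0.975  0.222 -0.   ] y [ 0.222 -0.975  0.002] z [ 0.    -0.002 -1.   ] F [-0.4  0.4  0.8] w 85.3
```

View pics/e1.png

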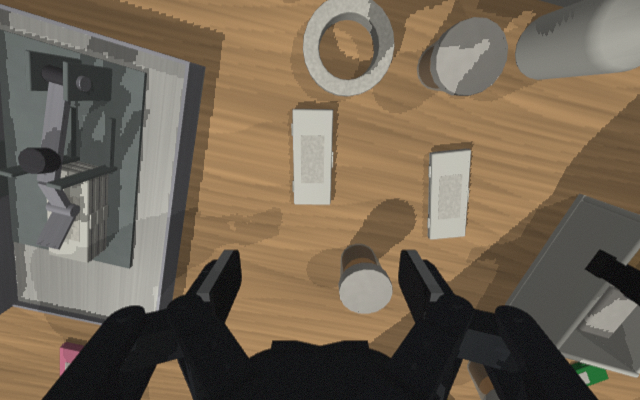

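View pics/e1t.png

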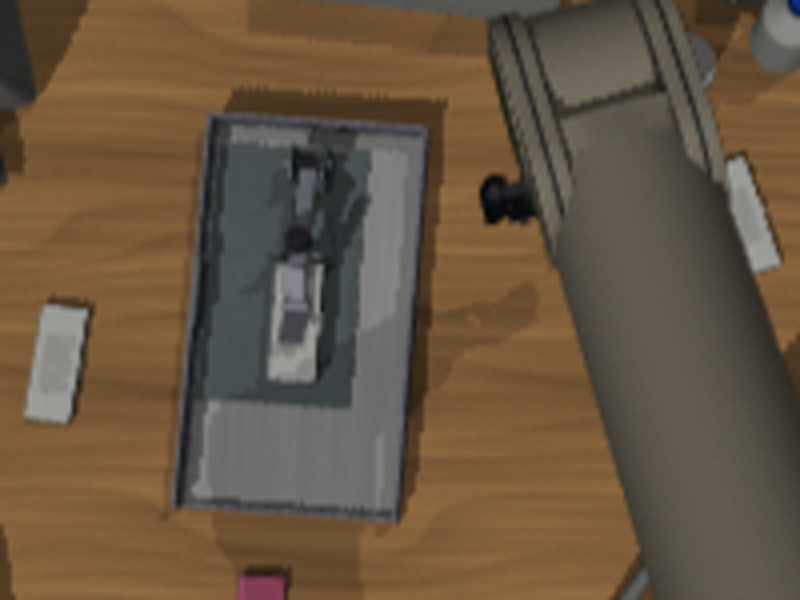

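```bash
python3 - <<'E'
from h import *
rect([(294,109),(332,109.5),(331,205),(295,205)])
E
```

```text
ctr [647.3 -14.6] L100 W38 ang 12.8 grip pt tool d(mm) [  3.5  -7.2 141.8] turn z 0.007
```

```bash
python3 -m handwheel '[[[0.0035,-0.006,0.06,0,0,0.007,0.0854],[0.0035,-0.006,0.115,0,0,0.007,0.075],[0.0035,-0.006,0.142,0,0,0.007,0.06],[0.0035,-0.006,0.1485,0,0,0.007,0.05],[0.0035,-0.006,0.1485,0,0,0.007,0.02],[0.0035,-0.006,0.1485,0,0,0.007,0.02],[0.0035,-0.006,0.1485,0,0,0.007,0.02],[0.0035,-0.006,0.1485,0,0,0.007,0.02]]]'
python3 - <<'E'
from h import *
st();  shot("wrist","e2.png")
t=np.array([.4105,.2155,.12]); print(np.round(tool(t)*1e3))
E
```

```text
clock: 15.98
position: [0.6282, -0.0207, 0.0038]
ee_rot: [0.994, 0.112, 0.0, 0.0]
ft_force: [-0.1, -0.3, -0.6]
grip_width: 0.439
t15.97 p [628.2 -20.7   3.8] x [0.975 0.222 0.001] y [ 0.222 -0.975  0.   ] z [ 0.001 -0.    -1.   ] F [-0.1 -0.3 -0.6] w 37.5
[-160. -279. -117.]
```

View pics/e2.png

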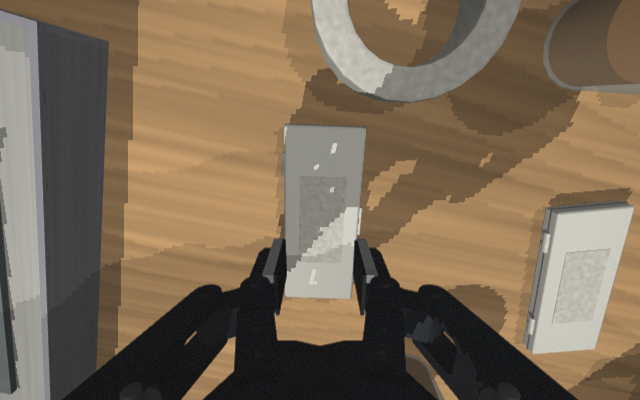

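```bash
python3 - <<'E'
from h import *
rect([(284.5,126),(366,127),(351.5,299),(287,298)],.0135)
E
```

```text
ctr [650.3 -16.7] L97 W38 ang 11.2 grip pt tool d(mm) [ 2.5  0.5 -9.9] turn z 0.028
```

```bash
python3 -m handwheel '[[[0,0,-0.06,0,0,0,0.02],[-0.03,-0.05,-0.12,0,0,0.05,0.02],[-0.16,-0.279,-0.14,0,0,0.272,0.02],[-0.16,-0.279,-0.14,0,0,0.272,0.02],[-0.16,-0.279,-0.14,0,0,0.272,0.02],[-0.16,-0.279,-0.14,0,0,0.272,0.02],[-0.16,-0.279,-0.14,0,0,0.272,0.02],[-0.16,-0.279,-0.09,0,0,0.272,0.02]]]' 80
python3 -m handwheel '[[[0,0,0.03,0,0,0,0.02],[0,0,0.04,0,0,0,0.02],[0,0,0.04,0,0,0,0.02]]]'
python3 - <<'E'
from h import *
st();  shot("wrist","e3.png")
E
```

```text
clock: 17.02
position: [0.4114, 0.219, 0.0961]
ee_rot: [1.0, -0.022, 0.004, -0.001]
ft_force: [0.7, -1.5, -1.4]
grip_width: 0.432
clock: 17.4
position: [0.4099, 0.2162, 0.0534]
ee_rot: [1.0, -0.024, -0.0, -0.0]
ft_force: [0.1, 0.1, -0.3]
grip_width: 0.437
t17.40 p [409.9 216.2  53.4] x [ 0.999 -0.048 -0.   ] y [-0.048 -0.999 -0.   ] z [-0.  0. -1.] F [ 0.1  0.1 -0.3] w 37.3
```

View pics/e3.png

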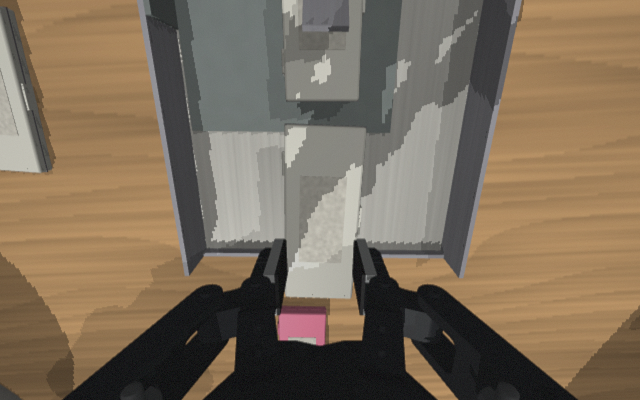

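```bash
python3 - <<'E'
from h import *
c,a=rect([(285,125),(366,127),(351.5,298.5),(287,297.5)],.0535-.0037+.010)
l,r=unproj("wrist",287,99,.037),unproj("wrist",358,99.5,.037); m=(l+r)/2; print(m,np.linalg.norm(l-r))
# lateral offset of centre relative to line of yaw -2.8 thru pile rear mid
n=np.array([np.sin(np.radians(2.8)),np.cos(np.radians(2.8)),0]); print("lateral (left +) mm held centre rel pile",(c-m)@n*1e3)
cl=np.array([.5422,.2088,0]); print("pile rel nominal",(m-cl)@n*1e3,"held rel nominal",(c-cl)@n*1e3)
E
```

```text
ctr [431.3 214. ] L100 W39 ang -4.4 grip pt tool d(mm) [ 0.9  0.8 -5.8] turn z 0.029
[0.49317438 0.21081407 0.037     ] 0.038489386837781726
lateral (left +) mm held centre rel pile 0.12391958770170794
pile rel nominal -0.38322573247555775 held rel nominal -0.2593061447738494
```

```bash
python3 -m handwheel '[[[0,0.0005,0.008,0,0,-0.029,0.02],[0,0.0005,0.0114,0,0,-0.029,0.02],[0,0.0005,0.0114,0,0,-0.029,0.02],[0,0.0005,0.0114,0,0,-0.029,0.02]]]'
python3 - <<'E'
from h import *
st();  print(np.round(tool([.5215,.2100,.0420])*1e3,1)); 
E
```

```text
clock: 17.95
position: [0.41, 0.2155, 0.0419]
ee_rot: [1.0, -0.01, 0.0, -0.0]
ft_force: [0.0, -0.1, -0.7]
grip_width: 0.432
t17.95 p [410.  215.5  41.9] x [ 1.    -0.019  0.   ] y [-0.019 -1.    -0.   ] z [ 0.  0. -1.] F [ 0.  -0.1 -0.7] w 36.9
[ 1.115e+02  3.400e+00 -1.000e-01]
```

```bash
python3 -m handwheel '[[[0.018,0.0005,0,0,0,0,0.02],[0.036,0.001,0,0,0,0,0.02],[0.052,0.0015,0,0,0,0,0.02],[0.068,0.002,0,0,0,0,0.02],[0.082,0.0024,0,0,0,0,0.02],[0.094,0.0028,0,0,0,0,0.02],[0.104,0.003,0,0,0,0,0.02],[0.109,0.0032,0,0,0,0,0.02]]]'
python3 -m handwheel '[[[0.001,0,0,0,0,0,0.02],[0.002,0,0,0,0,0,0.02],[0.002,0,0,0,0,0,0.02]]]'
python3 -m handwheel '[[[0.0015,0,0,0,0,0,0.02],[0.0015,0,0,0,0,0,0.02]]]'
python3 - <<'E'
from h import *
st(); shot("wrist","e4.png")
E
```

```text
clock: 18.95
position: [0.5195, 0.2101, 0.0417]
ee_rot: [1.0, -0.01, 0.0, -0.0]
ft_force: [-1.9, -0.3, -2.1]
grip_width: 0.433
clock: 19.32
position: [0.5207, 0.2102, 0.0418]
ee_rot: [1.0, -0.01, 0.0, 0.0]
ft_force: [-0.6, -0.6, -3.2]
grip_width: 0.435
clock: 19.58
position: [0.5213, 0.2102, 0.0414]
ee_rot: [1.0, -0.009, -0.001, 0.0]
ft_force: [-4.8, -0.2, -0.8]
grip_width: 0.434
t19.57 p [521.3 210.2  41.4] x [ 1.    -0.019 -0.002] y [-0.019 -1.     0.001] z [-0.002 -0.001 -1.   ] F [-4.8 -0.2 -0.8] w 37.1
```

View pics/e4.png

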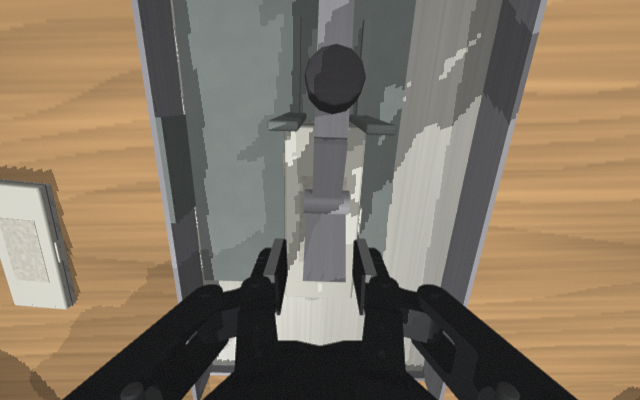

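```bash
python3 -m handwheel '[[[0.001,0,0,0,0,0,0.02],[0.001,0,0,0,0,0,0.0854],[0,0,0,0,0,0,0.0854],[0,0,0,0,0,0,0.0854],[0,0,-0.04,0,0,0,0.0854],[0,0,-0.10,0,0,0,0.0854],[0.01,0.03,-0.12,0,0,-0.1,0.0854],[0.02,0.09,-0.12,0,0,-0.28,0.0854]]]'
python3 - <<'E'
from h import *
st(); print(np.round(tool([.622,-.181,.15])*1e3)); shot("top","f0t.png",(190,120,200,150),4)
E
```

```text
clock: 20.62
position: [0.5416, 0.1244, 0.1644]
ee_rot: [0.992, 0.13, 0.002, -0.0]
ft_force: [1.3, -1.1, 0.5]
grip_width: 1.0
t20.62 p [541.6 124.4 164.4] x [0.966 0.258 0.005] y [ 0.258 -0.966  0.   ] z [ 0.005  0.001 -1.   ] F [ 1.3 -1.1  0.5] w 85.4
[ -1. 316.  14.]
```

View pics/f0t.png

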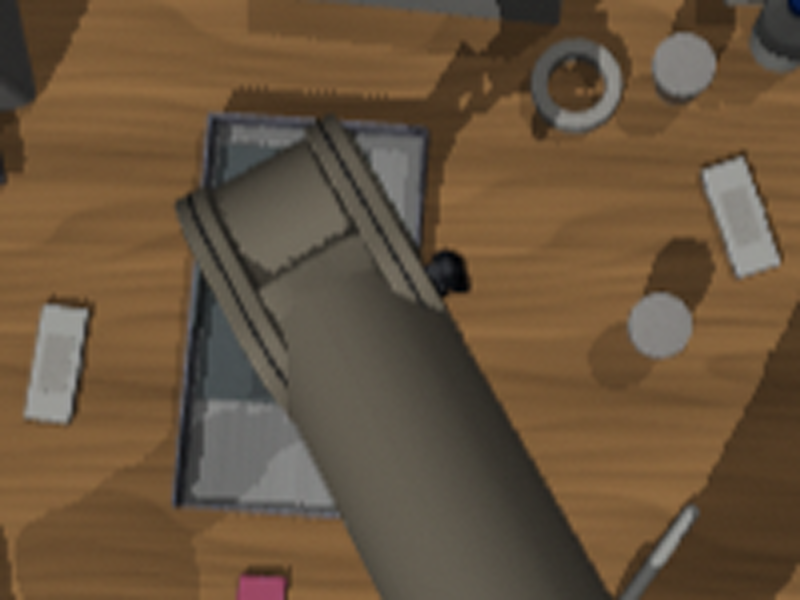

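Nothing displaced so far: mailer C at crop (740,215) and A at (57,362) unchanged.

```bash
python3 -m handwheel '[[[-0.001,0.316,0.01,0,0,-0.06,0.0854],[-0.001,0.316,0.01,0,0,-0.06,0.0854],[-0.001,0.316,0.01,0,0,-0.06,0.0854],[-0.001,0.316,0.01,0,0,-0.06,0.0854],[-0.001,0.316,0.01,0,0,-0.06,0.0854],[-0.001,0.316,0.01,0,0,-0.06,0.0854],[-0.001,0.316,0.01,0,0,-0.06,0.0854]]]'
python3 - <<'E'
from h import *
st(); shot("wrist","f1.png")
E
```

```text
clock: 21.55
position: [0.6181, -0.1833, 0.1515]
ee_rot: [0.988, 0.155, 0.0, -0.0]
ft_force: [0.2, -0.2, -0.0]
grip_width: 0.997
t21.55 p [ 618.1 -183.3  151.5] x [0.952 0.306 0.   ] y [ 0.306 -0.952 -0.001] z [-0.     0.001 -1.   ] F [ 0.2 -0.2 -0. ] w 85.2
```

View pics/f1.png

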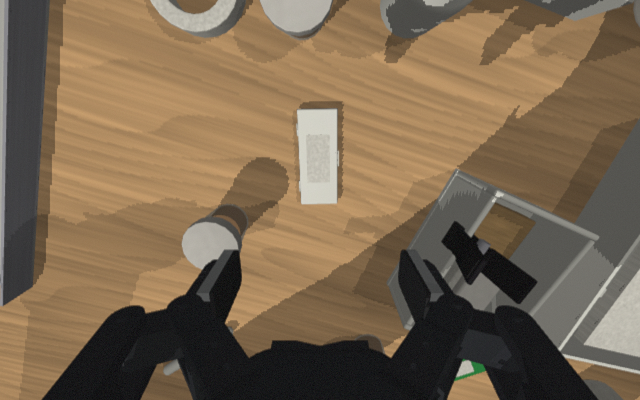

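```bash
python3 - <<'E'
from h import *
rect([(297.5,110),(337,110),(336,204.5),(301,204)])
for q,z in (((389,285),.075),((458,170),.075),((210,243),.063),((238,235),.063)): 
    w=unproj("wrist",*q,z); print(q,np.round(w,3),np.round(tool(w)*1e3))
E
```

```text
ctr [ 640.1 -172.8] L99 W38 ang 18.6 grip pt tool d(mm) [  3.6  -1.8 141.8] turn z -0.012
(389, 285) [ 0.56  -0.269  0.075] [-82.  65.  77.]
(458, 170) [ 0.68  -0.279  0.075] [ 29. 112.  77.]
(210, 243) [ 0.544 -0.098  0.063] [ -44. -103.   89.]
(238, 235) [ 0.561 -0.121  0.063] [-36. -76.  89.]
```

```bash
python3 -m handwheel '[[[0.0035,-0.0018,0.06,0,0,-0.012,0.0854],[0.0035,-0.0018,0.115,0,0,-0.012,0.075],[0.0035,-0.0018,0.142,0,0,-0.012,0.06],[0.0035,-0.0018,0.1485,0,0,-0.012,0.05],[0.0035,-0.0018,0.1485,0,0,-0.012,0.02],[0.0035,-0.0018,0.1485,0,0,-0.012,0.02],[0.0035,-0.0018,0.1485,0,0,-0.012,0.02],[0.0035,-0.0018,0.1485,0,0,-0.012,0.02]]]'
python3 - <<'E'
from h import *
st();  shot("wrist","f2.png")
t=np.array([.4105,.2155,.12]); print(np.round(tool(t)*1e3))
E
```

```text
clock: 22.6
position: [0.6212, -0.1809, 0.004]
ee_rot: [0.987, 0.161, 0.0, 0.0]
ft_force: [-0.3, -0.1, 3.7]
grip_width: 0.436
t22.60 p [ 621.2 -180.9    4. ] x [0.948 0.318 0.001] y [ 0.318 -0.948  0.001] z [ 0.001 -0.    -1.   ] F [-0.3 -0.1  3.7] w 37.2
[ -74. -443. -116.]
```

View pics/f2.png

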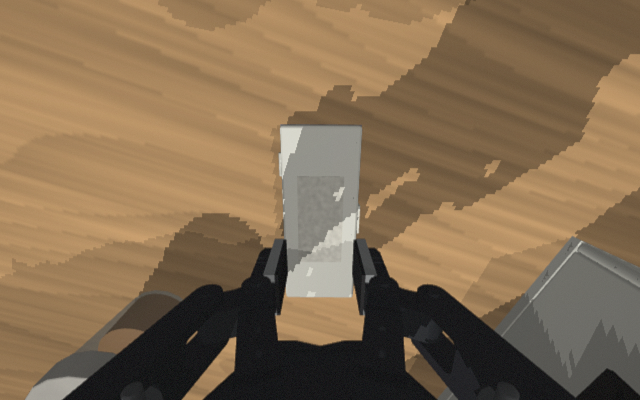

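```bash
python3 -m handwheel '[[[0,0,-0.06,0,0,0,0.02],[0,0,-0.12,0,0,0,0.02],[-0.074,-0.443,-0.14,0,0,0.372,0.02],[-0.074,-0.443,-0.14,0,0,0.372,0.02],[-0.074,-0.443,-0.14,0,0,0.372,0.02],[-0.074,-0.443,-0.14,0,0,0.372,0.02],[-0.074,-0.443,-0.14,0,0,0.372,0.02],[-0.074,-0.443,-0.14,0,0,0.372,0.02]]]'
python3 - <<'E'
from h import *
st(); print(np.round(tool([.4105,.2155,.063])*1e3))
E
```

```text
clock: 23.65
position: [0.4437, 0.1515, 0.1403]
ee_rot: [1.0, -0.024, 0.001, 0.0]
ft_force: [1.1, 0.6, -0.3]
grip_width: 0.428
t23.65 p [443.7 151.5 140.3] x [ 0.999 -0.048  0.001] y [-0.048 -0.999  0.001] z [ 0.001 -0.001 -1.   ] F [ 1.1  0.6 -0.3] w 36.6
[-36. -62.  77.]
```

```bash
python3 -m handwheel '[[[-0.036,-0.060,0.0,0,0,0,0.02],[-0.036,-0.060,0.04,0,0,0,0.02],[-0.036,-0.060,0.078,0,0,0,0.02],[-0.036,-0.060,0.078,0,0,0,0.02],[-0.036,-0.060,0.078,0,0,0,0.02]]]'
python3 - <<'E'
from h import *
st();  shot("wrist","f3.png")
E
```

```text
clock: 24.28
position: [0.4124, 0.2121, 0.0632]
ee_rot: [1.0, -0.024, 0.001, -0.0]
ft_force: [0.1, 0.7, -1.1]
grip_width: 0.434
t24.27 p [412.4 212.1  63.2] x [ 0.999 -0.048  0.001] y [-0.048 -0.999 -0.001] z [ 0.001  0.001 -1.   ] F [ 0.1  0.7 -1.1] w 37.1
```

View pics/f3.png

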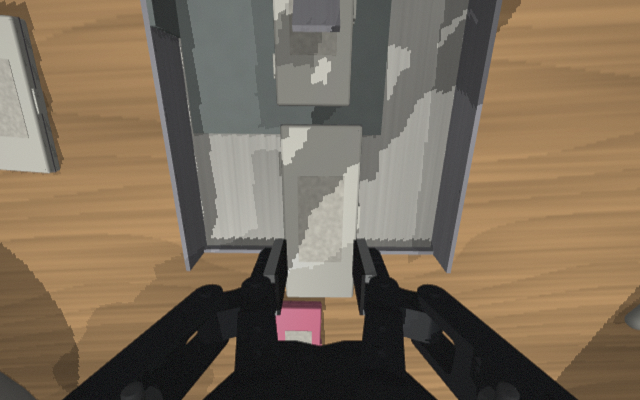

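```bash
cat >> h.py <<'E'
def align(held,pr,ztop_held,ztop_pile):
    c,a=rect(held,ztop_held)
    l,r=unproj("wrist",*pr[0],ztop_pile),unproj("wrist",*pr[1],ztop_pile); m=(l+r)/2
    n=np.array([np.sin(np.radians(2.8)),np.cos(np.radians(2.8)),0]); cl=np.array([.5422,.2088,0])
    print("pile w",np.linalg.norm(l-r),"rear",np.round(m*1e3,1),"lateral left+ mm: held-pile %.1f pile-nom %.1f held-nom %.1f"%tuple(1e3*(v@n) for v in (c-m,m-cl,c-cl)))
E
python3 - <<'E'
from h import *
align([(281,125.5),(361.5,126),(352.5,297.5),(287,297)],[(277,104),(349.5,105)],.0692,.047)
E
```

```text
ctr [433.9 210.5] L99 W39 ang -3.1 grip pt tool d(mm) [ 1.2  0.4 -5.7] turn z 0.006
pile w 0.03942137336809078 rear [493.  211.6  47. ] lateral left+ mm: held-pile -4.0 pile-nom 0.4 held-nom -3.6
```

```bash
python3 -m handwheel '[[[0,-0.0038,0.008,0,0,-0.005,0.02],[0,-0.0038,0.0112,0,0,-0.005,0.02],[0,-0.0038,0.0112,0,0,-0.005,0.02],[0.018,-0.0038,0.0112,0,0,-0.005,0.02],[0.036,-0.0038,0.0112,0,0,-0.005,0.02],[0.052,-0.0038,0.0112,0,0,-0.005,0.02],[0.066,-0.0038,0.0112,0,0,-0.005,0.02],[0.078,-0.0038,0.0112,0,0,-0.005,0.02]]]'
python3 -m handwheel '[[[0.012,0,0,0,0,0,0.02],[0.022,0,0,0,0,0,0.02],[0.029,0,0,0,0,0,0.02],[0.031,0,0,0,0,0,0.02],[0.031,0,0,0,0,0,0.02]]]'
python3 -m handwheel '[[[0.0015,0,0,0,0,0,0.02],[0.0015,0,0,0,0,0,0.02]]]'
python3 - <<'E'
from h import *
st(); shot("wrist","f4.png")
E
```

```text
clock: 25.32
position: [0.4884, 0.2127, 0.0508]
ee_rot: [1.0, -0.021, -0.002, 0.0]
ft_force: [-8.4, 1.6, 10.4]
grip_width: 0.434
clock: 25.95
position: [0.5205, 0.211, 0.0509]
ee_rot: [1.0, -0.021, -0.001, -0.0]
ft_force: [-5.5, -0.3, 4.7]
grip_width: 0.434
clock: 26.2
position: [0.5211, 0.211, 0.0509]
ee_rot: [1.0, -0.021, -0.001, 0.0]
ft_force: [-9.8, -0.3, 9.1]
grip_width: 0.428
t26.20 p [521.1 211.   50.9] x [ 0.999 -0.042 -0.003] y [-0.042 -0.999  0.   ] z [-0.003 -0.    -1.   ] F [-9.8 -0.3  9.1] w 36.5
```

View pics/f4.png

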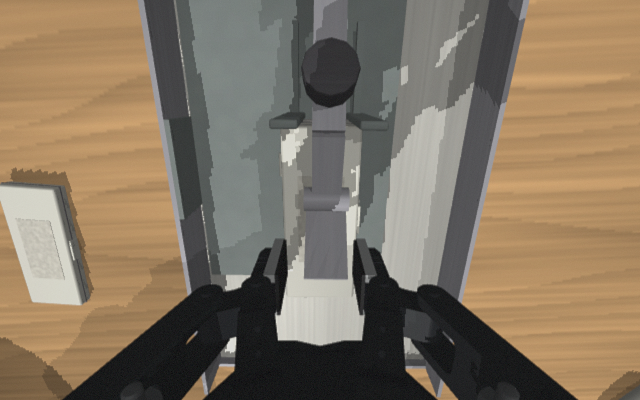

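```bash
python3 -m handwheel '[[[0.0,0,-0.001,0,0,0,0.02],[0.0,0,-0.001,0,0,0,0.02]]]'
python3 -m handwheel '[[[0.0015,0,0,0,0,0,0.02],[0.0015,0,0,0,0,0,0.02]]]'
```

```text
clock: 26.5
position: [0.5211, 0.2109, 0.0511]
ee_rot: [1.0, -0.021, -0.001, -0.0]
ft_force: [-5.3, 2.7, -0.8]
grip_width: 0.432
clock: 26.75
position: [0.5212, 0.2109, 0.0509]
ee_rot: [1.0, -0.021, -0.003, 0.0]
ft_force: [-11.9, 0.6, 4.3]
grip_width: 0.435
```

```bash
python3 -m handwheel '[[[0,0,0,0,0,0,0.0854],[0,0,0,0,0,0,0.0854],[0,0,0,0,0,0,0.0854],[0,0,-0.04,0,0,0,0.0854],[0,0,-0.09,0,0,0,0.0854],[-0.01,-0.03,-0.10,0,0,0.05,0.0854],[-0.04,-0.09,-0.10,0,0,0.09,0.0854],[-0.045,-0.15,-0.10,0,0,0.09,0.0854]]]'
python3 -m handwheel '[[[0,-0.055,0,0,0,0,0.0854],[0,-0.055,0,0,0,0,0.0854],[0,-0.055,0,0,0,0,0.0854]]]'
python3 - <<'E'
from h import *
st(); shot("wrist","g1.png")
E
```

```text
clock: 27.75
position: [0.4855, 0.337, 0.1502]
ee_rot: [0.998, -0.065, -0.003, -0.0]
ft_force: [-0.1, 0.1, -1.2]
grip_width: 0.997
clock: 28.12
position: [0.4941, 0.3903, 0.1499]
ee_rot: [0.998, -0.065, -0.002, 0.001]
ft_force: [0.2, 0.9, -0.0]
grip_width: 0.996
t28.12 p [494.1 390.3 149.9] x [ 0.991 -0.131 -0.004] y [-0.131 -0.991  0.002] z [-0.004 -0.001 -1.   ] F [ 0.2  0.9 -0. ] w 85.0
```

View pics/g1.png

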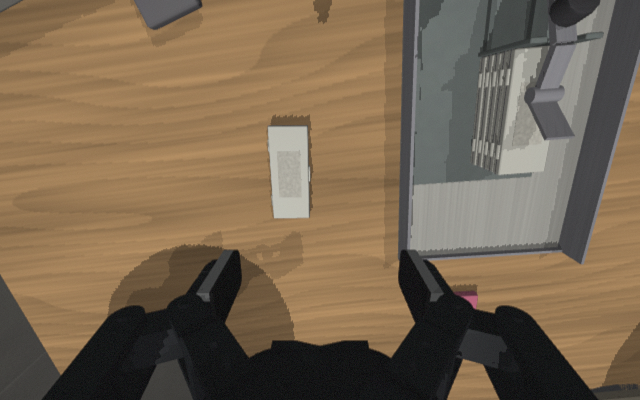

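```bash
python3 - <<'E'
from h import *
rect([(267.5,126),(307.5,126),(310.5,218),(272.5,218.5)])
E
```

```text
ctr [506.2 418.4] L99 W41 ang -7.2 grip pt tool d(mm) [-11.9 -31.1 139.7] turn z -0.008
```

```bash
python3 -m handwheel '[[[-0.0115,-0.031,0.06,0,0,-0.008,0.0854],[-0.0115,-0.031,0.115,0,0,-0.008,0.075],[-0.0115,-0.031,0.140,0,0,-0.008,0.06],[-0.0115,-0.031,0.1463,0,0,-0.008,0.05],[-0.0115,-0.031,0.1463,0,0,-0.008,0.02],[-0.0115,-0.031,0.1463,0,0,-0.008,0.02],[-0.0115,-0.031,0.1463,0,0,-0.008,0.02],[-0.0115,-0.031,0.1463,0,0,-0.008,0.02]]]'
python3 - <<'E'
from h import *
st();  shot("wrist","g2.png")
t=np.array([.4105,.2155,.12]); print(np.round(tool(t)*1e3))
E
```

```text
clock: 29.18
position: [0.4872, 0.4208, 0.0042]
ee_rot: [0.998, -0.063, -0.002, 0.001]
ft_force: [-0.5, -0.5, -1.7]
grip_width: 0.431
t29.18 p [487.2 420.8   4.2] x [ 0.992 -0.126 -0.003] y [-0.126 -0.992  0.001] z [-0.004 -0.001 -1.   ] F [-0.5 -0.5 -1.7] w 36.8
[ -51.  213. -116.]
```

View pics/g2.png

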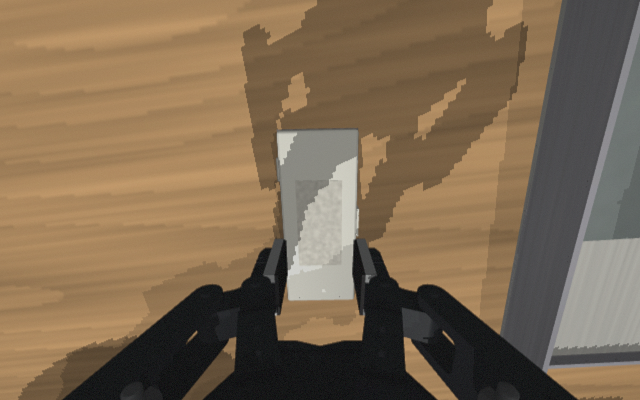

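```bash
python3 -m handwheel '[[[0,0,-0.06,0,0,0,0.02],[0,0,-0.10,0,0,0,0.02],[-0.051,0.213,-0.10,0,0.0035,-0.077,0.02],[-0.051,0.213,-0.10,0,0.0035,-0.077,0.02],[-0.051,0.213,-0.10,0,0.0035,-0.077,0.02],[-0.051,0.213,-0.10,0,0.0035,-0.077,0.02],[-0.051,0.213,-0.07,0,0.0035,-0.077,0.02],[-0.051,0.213,-0.07,0,0.0035,-0.077,0.02]]]'
python3 -m handwheel '[[[0,0,0,0,0,0,0.02],[0,0,0,0,0,0,0.02]]]'
python3 - <<'E'
from h import *
st();  shot("wrist","g3.png")
E
```

```text
clock: 30.22
position: [0.4088, 0.215, 0.0731]
ee_rot: [1.0, -0.025, -0.002, 0.002]
ft_force: [0.6, 0.1, -0.4]
grip_width: 0.441
clock: 30.48
position: [0.4104, 0.2166, 0.075]
ee_rot: [1.0, -0.024, 0.0, 0.0]
ft_force: [-0.2, -0.8, -0.4]
grip_width: 0.43
t30.48 p [410.4 216.6  75. ] x [ 0.999 -0.048  0.   ] y [-0.048 -0.999  0.001] z [ 0.    -0.001 -1.   ] F [-0.2 -0.8 -0.4] w 36.7
```

View pics/g3.png

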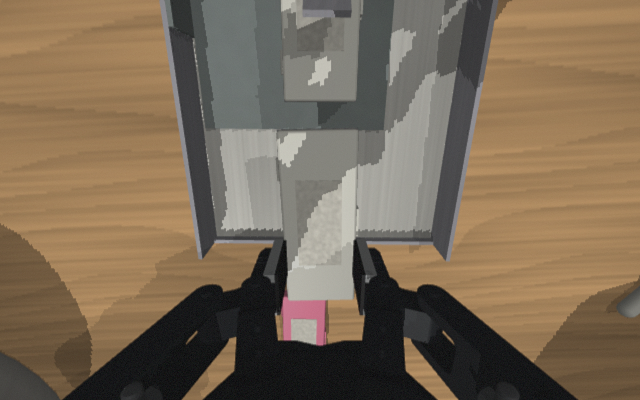

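```bash
python3 - <<'E'
from h import *
im=cv2.imread("pics/g3.png"); cv2.imwrite("pics/g3c.png",cut(im,(250,0,150,150),5)[:600])
align([(277,130),(357.5,130),(353.5,299.5),(288.5,300)],[(284,100),(357,101)],.075-.0042+.01,.057)
E
```

```text
ctr [429.7 215.6] L99 W39 ang -1.6 grip pt tool d(mm) [-0.6  0.3 -5.9] turn z -0.021
pile w 0.03982995933823636 rear [492.4 211.9  57. ] lateral left+ mm: held-pile 0.6 pile-nom 0.7 held-nom 1.3
```

View pics/g3c.png

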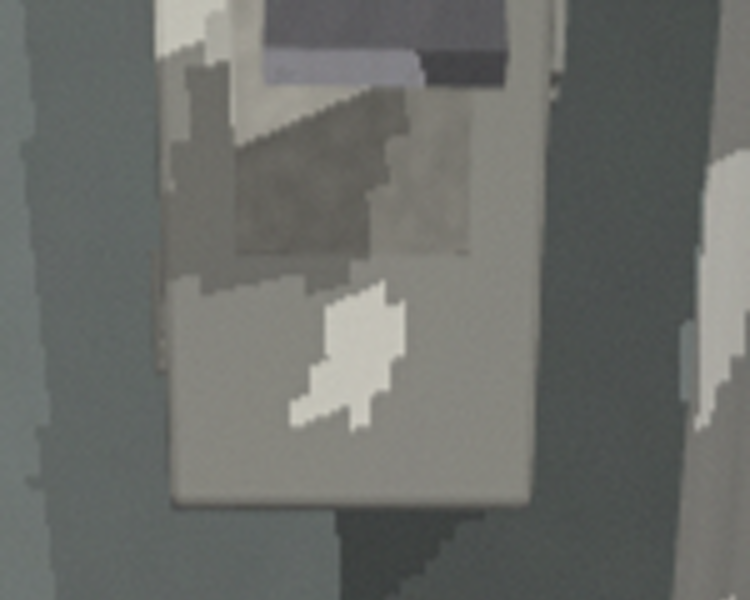

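```bash
python3 -m handwheel '[[[0,0.0004,0.008,0,0,0.021,0.02],[0,0.0004,0.0118,0,0,0.021,0.02],[0,0.0004,0.0118,0,0,0.021,0.02],[0.018,0.0004,0.0118,0,0,0.021,0.02],[0.034,0.0004,0.0118,0,0,0.021,0.02],[0.048,0.0004,0.0118,0,0,0.021,0.02],[0.062,0.0004,0.0118,0,0,0.021,0.02],[0.074,0.0004,0.0118,0,0,0.021,0.02]]]'
python3 -m handwheel '[[[0.012,-0.0002,0,0,0,0,0.02],[0.023,-0.0004,0,0,0,0,0.02],[0.032,-0.0006,0,0,0,0,0.02],[0.036,-0.0007,0,0,0,0,0.02],[0.036,-0.0007,0,0,0,0,0.02]]]'
python3 -m handwheel '[[[0.0015,0,0,0,0,0,0.02],[0.0015,0,0,0,0,0,0.02]]]'
python3 - <<'E'
from h import *
st(); shot("wrist","g4.png")
E
```

```text
clock: 31.52
position: [0.4836, 0.2116, 0.0617]
ee_rot: [0.999, -0.035, -0.002, 0.001]
ft_force: [-5.5, 0.5, -1.3]
grip_width: 0.434
clock: 32.15
position: [0.5203, 0.2099, 0.0624]
ee_rot: [0.999, -0.035, 0.0, 0.001]
ft_force: [0.5, 1.0, -2.2]
grip_width: 0.429
clock: 32.4
position: [0.5211, 0.2099, 0.0623]
ee_rot: [0.999, -0.035, -0.0, 0.001]
ft_force: [-0.5, -0.0, -1.5]
grip_width: 0.43
t32.40 p [521.1 209.9  62.3] x [ 0.998 -0.07  -0.001] y [-0.07  -0.998  0.002] z [-0.001 -0.002 -1.   ] F [-0.5 -0.  -1.5] w 36.8
```

View pics/g4.png

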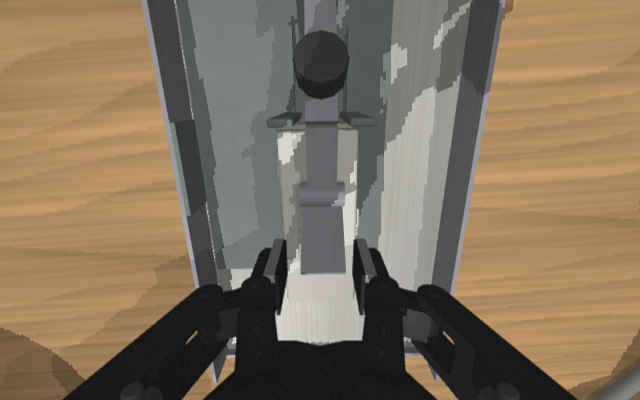

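```bash
python3 -m handwheel '[[[0.0015,0,0,0,0,0,0.02],[0.0015,0,0,0,0,0,0.02]]]'
python3 -m handwheel '[[[0.0015,0,0,0,0,0,0.02],[0.0015,0,0,0,0,0,0.02]]]'
```

```text
clock: 32.7
position: [0.5228, 0.2098, 0.0623]
ee_rot: [0.999, -0.035, -0.0, 0.001]
ft_force: [0.0, -0.3, -2.4]
grip_width: 0.429
clock: 32.95
position: [0.5231, 0.2098, 0.0618]
ee_rot: [0.999, -0.035, -0.002, 0.001]
ft_force: [-5.9, 0.3, -1.2]
grip_width: 0.435
```

Contact; release, back up and inspect the pile.

```bash
python3 -m handwheel '[[[0.001,0,0,0,0,0,0.02],[0,0,0,0,0,0,0.0854],[0,0,0,0,0,0,0.0854],[0,0,0,0,0,0,0.0854],[0,0,-0.04,0,0,0,0.0854],[0,0,-0.09,0,0,0,0.0854],[-0.04,0.0,-0.12,0,0,-0.02,0.0854],[-0.08,0.0,-0.12,0,0,-0.02,0.0854]]]'
python3 -m handwheel '[[[0,0,0,0,0,0,0.0854],[0,0,0,0,0,0,0.0854]]]'
python3 - <<'E'
from h import *
st(); o,im=shot("wrist","i1.png"); cv2.imwrite("pics/i1c.png",cut(im,(220,60,200,150),4)); 
_,s=shot("scene","i1s.png",(270,190,190,140),4); shot("top","i1t.png")
E
```

```text
clock: 33.95
position: [0.4451, 0.2163, 0.1851]
ee_rot: [1.0, -0.025, 0.002, -0.0]
ft_force: [0.3, 0.1, 0.2]
grip_width: 1.002
clock: 34.2
position: [0.4451, 0.2153, 0.1826]
ee_rot: [1.0, -0.025, 0.0, 0.001]
ft_force: [0.3, -0.0, 0.9]
grip_width: 0.999
t34.20 p [445.1 215.3 182.6] x [ 0.999 -0.05   0.   ] y [-0.05  -0.999  0.002] z [ 0.    -0.002 -1.   ] F [ 0.3 -0.   0.9] w 85.3
```

View pics/i1.png

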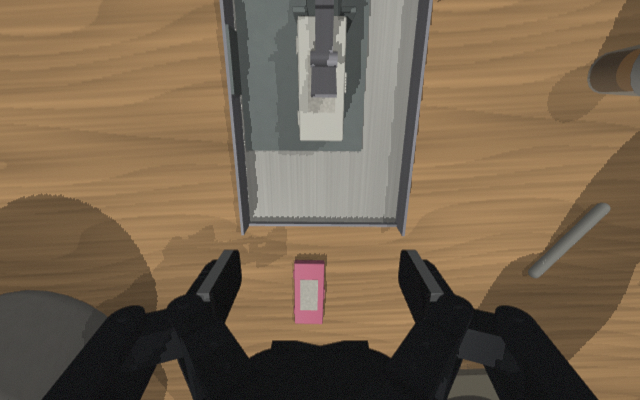

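View pics/i1c.png

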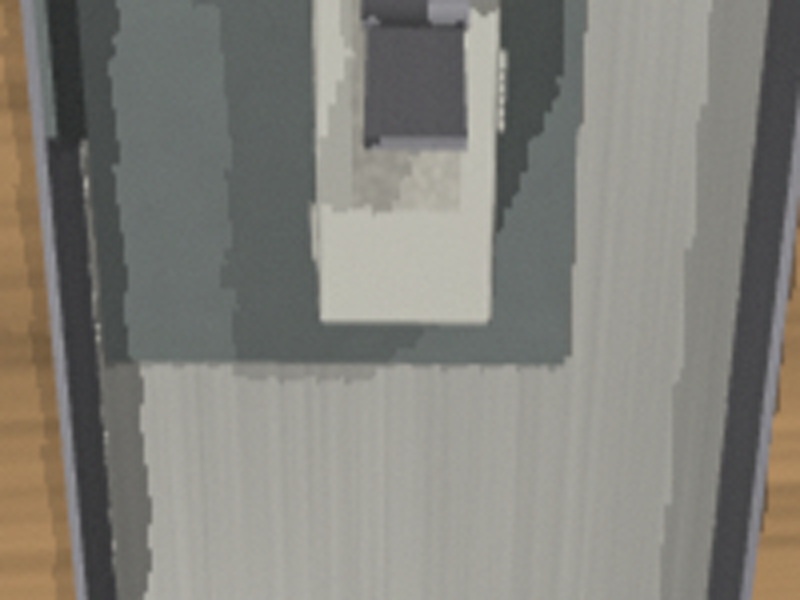

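View pics/i1s.png

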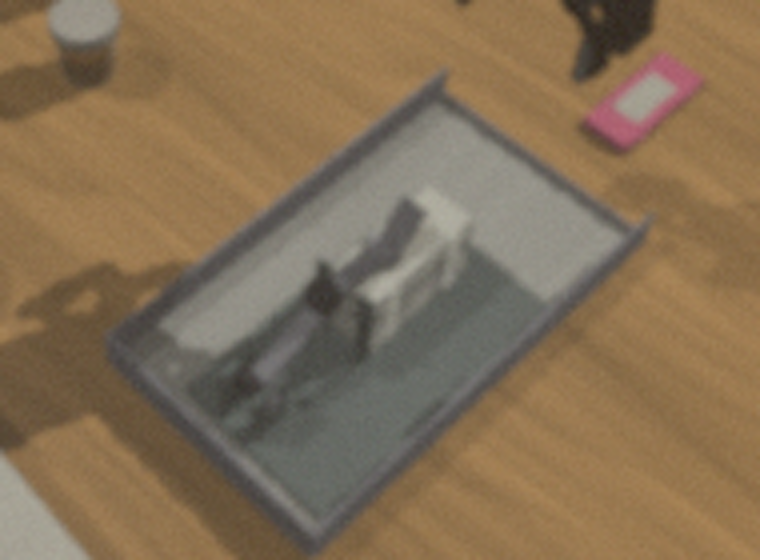

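View pics/i1t.png

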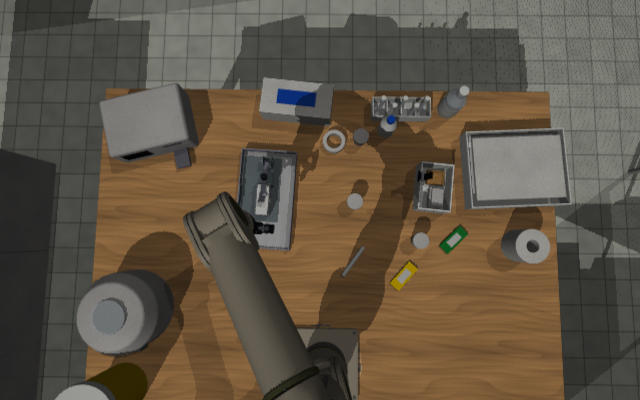

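```bash
python3 - <<'E'
from h import *
f=lambda x,y,z: unproj("wrist",220+x/4,60+y/4,z)
l,r=f(321,323,.067),f(491,323,.067); print(l,r,(l+r)/2,np.linalg.norm(l-r)); 
l,r=f(318,200,.067),f(495,200,.067); print((l+r)/2)
im=cv2.imread("pics/i1t.png"); cv2.imwrite("pics/i1tb.png",cut(im,(400,150,70,70),8))
E
```

```text
[0.49274718 0.23029821 0.067     ] [0.49080015 0.19133976 0.067     ] [0.49177367 0.21081899 0.067     ] 0.03900707148387007
[0.5187499  0.20942825 0.067     ]
```

View pics/i1tb.png

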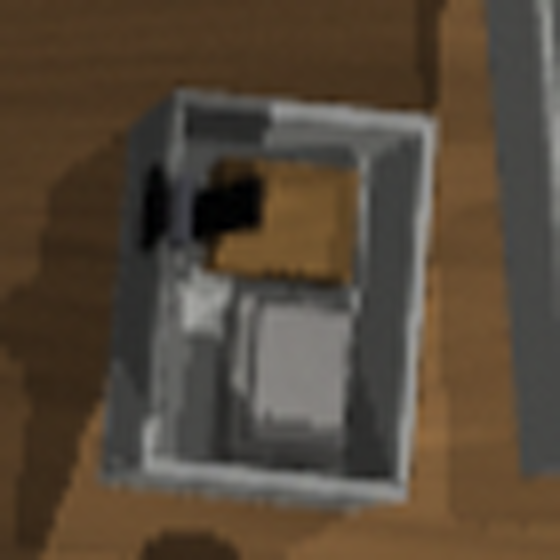

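```bash
python3 - <<'E'
from h import *
f=lambda x,y,z: unproj("top",400+(x+.5)/8-.5,150+(y+.5)/8-.5,z)
q=[f(*p,.075) for p in [(180,92),(435,120),(405,498),(148,470)]]; print(np.round(q,4))
d=q[0]-q[3]; print(np.linalg.norm(d),np.degrees(np.arctan2(d[1],d[0]))); d=q[1]-q[2]; print(np.linalg.norm(d),np.degrees(np.arctan2(d[1],d[0])))
print(f(205,205,.120), f(180,208,.093))
print(np.round(tool([.62,-.28,.22])*1e3))
E
```

```text
[[ 0.6737 -0.322   0.075 ]
 [ 0.6629 -0.4272  0.075 ]
 [ 0.5059 -0.4112  0.075 ]
 [ 0.5163 -0.3064  0.075 ]]
0.15819565104094468 -5.648973957634052
0.1578463362213462 -5.835313995588196
[ 0.61863734 -0.3191292   0.12      ] [ 0.62195301 -0.31642521  0.093     ]
[200. 486. -37.]
```

```bash
python3 -m handwheel '[[[0.181,0.522,-0.04,0,0,0.05,0.0854],[0.181,0.522,-0.04,0,0,0.05,0.0854],[0.181,0.522,-0.04,0,0,0.05,0.0854],[0.181,0.522,-0.04,0,0,0.05,0.0854],[0.181,0.522,-0.04,0,0,0.05,0.0854],[0.181,0.522,-0.04,0,0,0.05,0.0854],[0.181,0.522,-0.04,0,0,0.05,0.0854],[0.181,0.522,-0.04,0,0,0.05,0.0854]]]'
python3 - <<'E'
from h import *
st(); print(np.round(tool([.60,-.315,.22])*1e3))
E
```

```text
clock: 35.35
position: [0.5848, -0.2657, 0.2188]
ee_rot: [0.999, -0.05, -0.001, 0.001]
ft_force: [0.5, 1.4, -0.4]
grip_width: 0.996
t35.35 p [ 584.8 -265.7  218.8] x [ 0.995 -0.1   -0.001] y [-0.1   -0.995  0.002] z [-0.001 -0.002 -1.   ] F [ 0.5  1.4 -0.4] w 85.1
[20. 48. -1.]
```

```bash
python3 -m handwheel '[[[0.01,0.040,0,0.002,0,0,0.0854],[0.01,0.040,0,0.002,0,0,0.0854],[0.01,0.040,0,0.002,0,0,0.0854],[0.01,0.040,0,0.002,0,0,0.0854]]]'
python3 - <<'E'
from h import *
st(); o,im=shot("wrist","k1.png"); cv2.imwrite("pics/k1c.png",cut(im,(230,60,200,150),4))
E
```

```text
clock: 35.85
position: [0.5907, -0.3025, 0.2191]
ee_rot: [0.999, -0.049, -0.0, -0.0]
ft_force: [-0.1, 1.0, 0.3]
grip_width: 0.999
t35.85 p [ 590.7 -302.5  219.1] x [ 0.995 -0.098 -0.001] y [-0.098 -0.995 -0.001] z [-0.001  0.001 -1.   ] F [-0.1  1.   0.3] w 85.3
```

View pics/k1.png

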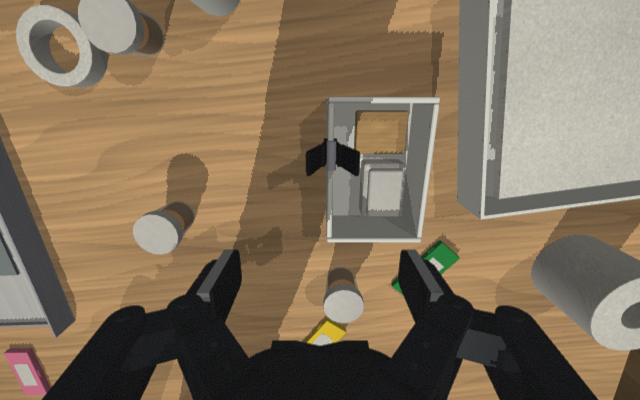

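View pics/k1c.png

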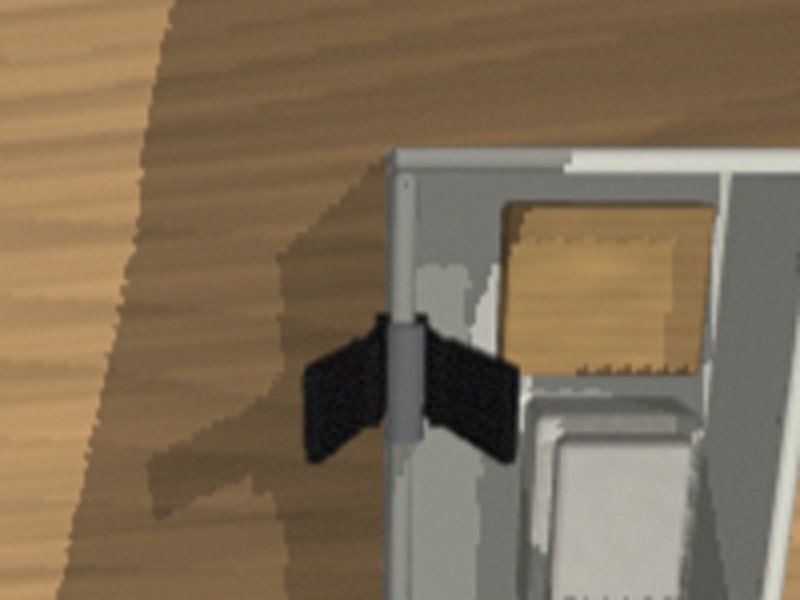

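```bash
python3 - <<'E'
from h import *
f=lambda x,y,z: unproj("wrist",230+(x+.5)/4-.5,60+(y+.5)/4-.5,z)
z=.131
a,b,c,d=[f(*p,z) for p in[(306,371),(518,370),(514,462),(312,463)]]
print(np.round([a,b,c,d],4),np.linalg.norm(a-b),np.linalg.norm(b-c)); m=(a+b+c+d)/4; print("top ctr",m)
p=[f(*q,.097) for q in[(388,323),(424,323),(421,441),(388,441)]]; print(np.round(p,4),"pin ctr",np.mean(p,0),np.linalg.norm(p[0]-p[1]),np.linalg.norm(p[0]-p[3]))
w=[f(*q,.075) for q in[(392,150),(414,172),(388,598),(412,598)]]; print("wall",np.round(w,4))
print("tool of top ctr",np.round(tool(m)*1e3,1),"pin",np.round(tool(np.mean(p,0))*1e3,1))
E
```

```text
[[ 0.6325 -0.2955  0.131 ]
 [ 0.6284 -0.3395  0.131 ]
 [ 0.6087 -0.3376  0.131 ]
 [ 0.6127 -0.2945  0.131 ]] 0.044162230026151626 0.019785483395408917
top ctr [ 0.62057318 -0.31677657  0.131     ]
[[ 0.6359 -0.3137  0.097 ]
 [ 0.6351 -0.3222  0.097 ]
 [ 0.6067 -0.3192  0.097 ]
 [ 0.6075 -0.3112  0.097 ]] pin ctr [ 0.62128903 -0.31659162  0.097     ] 0.008487917769994717 0.028547689040695587
wall [[ 0.6742 -0.3186  0.075 ]
 [ 0.6687 -0.3235  0.075 ]
 [ 0.5575 -0.3073  0.075 ]
 [ 0.5568 -0.3139  0.075 ]]
tool of top ctr [31.2 11.2 88.3] pin [ 31.9  11.  122.3]
```

```bash
python3 -m handwheel '[[[0.031,0.011,0.03,0,0,0,0.0854],[0.031,0.011,0.07,0,0,0,0.0854],[0.031,0.011,0.10,0,0,0,0.0854],[0.031,0.011,0.115,0,0,0,0.0854],[0.031,0.011,0.115,0,0,0,0.0854]]]' 50
python3 - <<'E'
from h import *
st(); shot("wrist","k2.png")
E
```

```text
clock: 36.52
position: [0.6198, -0.3174, 0.1039]
ee_rot: [0.999, -0.05, -0.001, -0.0]
ft_force: [0.3, 0.7, 1.3]
grip_width: 0.998
t36.52 p [ 619.8 -317.4  103.9] x [ 0.995 -0.099 -0.002] y [-0.099 -0.995 -0.001] z [-0.001  0.001 -1.   ] F [0.3 0.7 1.3] w 85.3
```

View pics/k2.png

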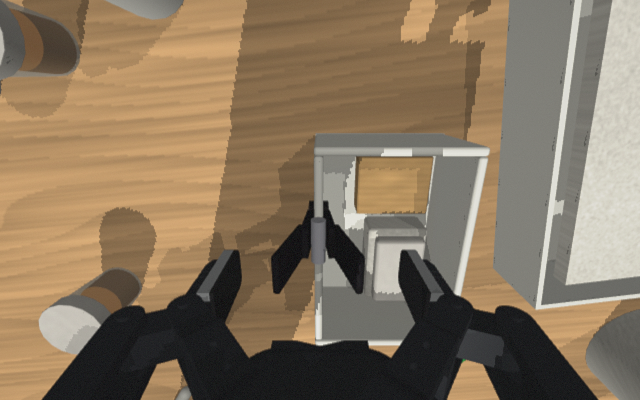

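```bash
python3 -m handwheel '[[[0,-0.0005,0,0,0,0,0.05],[0,-0.0005,0,0,0,0,0.035],[0,-0.0005,0,0,0,0,0.015],[0,-0.0005,0,0,0,0,0.015],[0,-0.0005,0,0,0,0,0.015],[0,-0.0005,0,0,0,0,0.015]]]' 50
python3 - <<'E'
from h import *
st(); shot("wrist","k3.png")
E
```

```text
clock: 37.33
position: [0.6199, -0.3175, 0.1041]
ee_rot: [0.999, -0.05, -0.0, -0.0]
ft_force: [0.1, -0.1, -1.8]
grip_width: 0.262
t37.33 p [ 619.9 -317.5  104.1] x [ 0.995 -0.1   -0.001] y [-0.1   -0.995 -0.   ] z [-0.001  0.    -1.   ] F [ 0.1 -0.1 -1.8] w 22.3
```

View pics/k3.png

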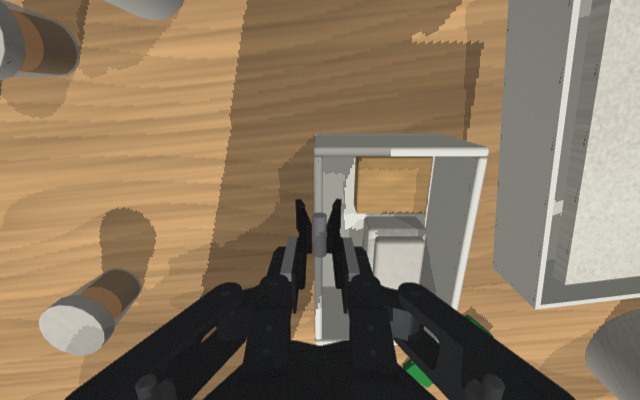

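```bash
python3 -m handwheel '[[[0,0,-0.03,0,0,0,0.015],[0,0,-0.07,0,0,0,0.015],[0,0,-0.10,0,0,0,0.015],[0,0,-0.10,0,0,0,0.015]]]' 50
python3 - <<'E'
from h import *
st()
im=cv2.imread("pics/i1.png"); a=cut(im,(205,0,70,150),4)
b=cut(cv2.imread("pics/g1.png"),(380,0,70,150),4); c=cut(cv2.imread("pics/g4.png"),(140,0,60,150),4)
cv2.imwrite("pics/fl.png",np.hstack([a,b,c]))
E
```

```text
clock: 37.88
position: [0.6211, -0.3182, 0.2073]
ee_rot: [0.999, -0.05, 0.002, 0.001]
ft_force: [-0.0, 0.7, -0.7]
grip_width: 0.26
t37.88 p [ 621.1 -318.2  207.3] x [ 0.995 -0.1    0.004] y [-0.1   -0.995  0.001] z [ 0.004 -0.002 -1.   ] F [-0.   0.7 -0.7] w 22.2
```

View pics/fl.png

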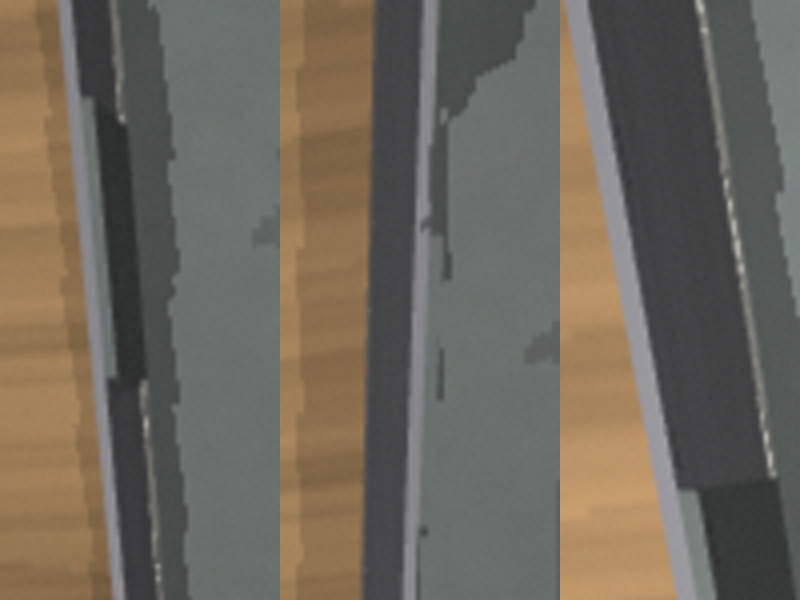

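```bash
python3 - <<'E'
from h import *
def pose(p,x):
    x=np.array(x,float); z=np.array([0,0,-1.]); x-=x@z*z; x/=np.linalg.norm(x); y=np.cross(z,x)
    return dict(position=np.array(p)/1e3,ee_rot=R.from_matrix(np.c_[x,y,z]).as_quat())
A=pose([445.1,215.3,182.6],[.999,-.05,0]); G=pose([521.1,209.9,62.3],[.998,-.07,0])
far=[unproj("wrist",205+87/4,97/4,.035,A),unproj("wrist",205+98/4,98/4,.035,A)]; near=[unproj("wrist",205+108/4,378/4,.035,A),unproj("wrist",205+117/4,376/4,.035,A)]
far2=[unproj("wrist",140+(682-560)/4,490/4,.035,G),unproj("wrist",140+(698-560)/4,490/4,.035,G)]
print("far (junction rim/flange, inside edge)",np.round(far,4),np.round(far2,4)); print("near",np.round(near,4))
c=np.array([.5422,.2088,0]); a=np.radians(-2.8); M=np.array([[np.cos(a),np.sin(a)],[-np.sin(a),np.cos(a)]])
for n,v in(("far",far),("far2",far2),("near",near)): print(n,[np.round(M@(q-c)[:2]*1e3,1) for q in v])
E
```

```text
far (junction rim/flange, inside edge) [[0.5965 0.2924 0.035 ]
 [0.5962 0.29   0.035 ]] [[0.5968 0.293  0.035 ]
 [0.5967 0.2907 0.035 ]]
near [[0.5364 0.2968 0.035 ]
 [0.5368 0.2945 0.035 ]]
far [array([50.1, 86.2]), array([49.9, 83.7])]
far2 [array([50.5, 86.8]), array([50.4, 84.4])]
near [array([-10.1,  87.6]), array([-9.6, 85.3])]
```

```bash
python3 -m handwheel '[[[-0.115,-0.604,0.0,0,0,-0.051,0.015],[-0.115,-0.604,0.0,0,0,-0.051,0.015],[-0.115,-0.604,0.0,0,0,-0.051,0.015],[-0.115,-0.604,0.0,0,0,-0.051,0.015],[-0.115,-0.604,0.0,0,0,-0.051,0.015],[-0.115,-0.604,0.0,0,0,-0.051,0.015],[-0.115,-0.604,0.0,0,0,-0.051,0.015],[-0.115,-0.604,0.0,0,0,-0.051,0.015]]]'
python3 - <<'E'
from h import *
st(); print(np.round(tool([.566,.2947,.14])*1e3))
E
```

```text
clock: 38.88
position: [0.575, 0.1823, 0.2033]
ee_rot: [1.0, -0.024, -0.001, 0.0]
ft_force: [1.5, 0.4, -1.0]
grip_width: 0.264
t38.88 p [575.  182.3 203.3] x [ 0.999 -0.049 -0.002] y [-0.049 -0.999  0.   ] z [-0.002 -0.    -1.   ] F [ 1.5  0.4 -1. ] w 22.6
[ -14. -112.   63.]
```

```bash
python3 -m handwheel '[[[-0.014,-0.10,0,0,0,0,0.015],[-0.014,-0.108,0.0,0,0,0,0.015],[-0.014,-0.108,0.04,0,0,0,0.015],[-0.014,-0.108,0.063,0,0,0,0.015],[-0.014,-0.108,0.063,0,0,0,0.015]]]'
python3 - <<'E'
from h import *
st(); shot("wrist","l1.png")
E
```

```text
clock: 39.5
position: [0.5656, 0.2882, 0.1384]
ee_rot: [1.0, -0.024, -0.003, 0.001]
ft_force: [0.5, -0.1, -0.3]
grip_width: 0.259
t39.50 p [565.6 288.2 138.4] x [ 0.999 -0.049 -0.005] y [-0.049 -0.999  0.003] z [-0.005 -0.002 -1.   ] F [ 0.5 -0.1 -0.3] w 22.1
```

View pics/l1.png

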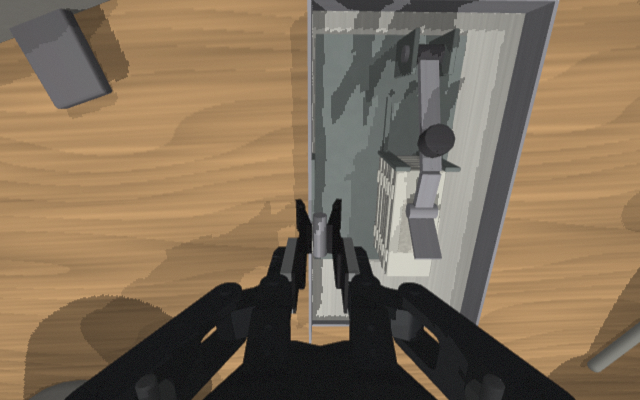

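```bash
python3 - <<'E'
from h import *
im=cv2.imread("pics/l1.png"); cv2.imwrite("pics/l1c.png",cut(im,(270,100,100,150),4))
for q in [(.5664,.2947,.035),(.5965,.2926,.035),(.65,.2901,.035)]: print(proj("wrist",q))
print(np.round(tool([.566,.2947,.062])*1e3,1))
E
```

```text
[312.98073315 192.67431888]
[313.4496779  161.07421095]
[312.91775347  98.38232257]
[-0.7 -6.1 78.4]
```

View pics/l1c.png

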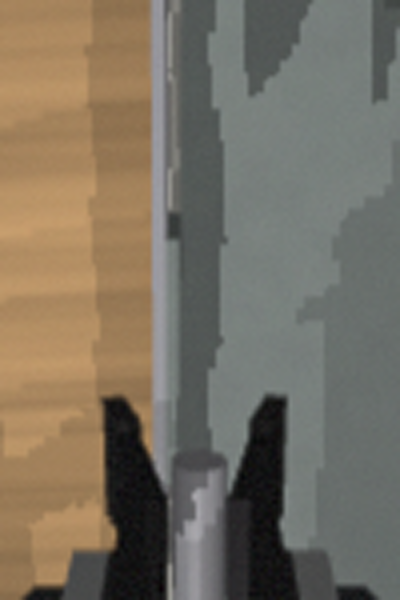

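```bash
python3 -m handwheel '[[[-0.0005,-0.0067,0,0,0,0,0.015],[-0.0005,-0.0067,0.0,0,0,0,0.015],[-0.0005,-0.0067,0.02,0,0,0,0.015],[-0.0005,-0.0067,0.04,0,0,0,0.015],[-0.0005,-0.0067,0.055,0,0,0,0.015],[-0.0005,-0.0067,0.062,0,0,0,0.015],[-0.0005,-0.0067,0.062,0,0,0,0.015]]]'
python3 - <<'E'
from h import *
st(); shot("wrist","l2.png")
E
```

```text
clock: 40.42
position: [0.5667, 0.2957, 0.0788]
ee_rot: [1.0, -0.024, -0.001, 0.0]
ft_force: [0.4, 0.6, -1.2]
grip_width: 0.26
t40.42 p [566.7 295.7  78.8] x [ 0.999 -0.049 -0.001] y [-0.049 -0.999  0.   ] z [-0.001 -0.    -1.   ] F [ 0.4  0.6 -1.2] w 22.2
```

View pics/l2.png

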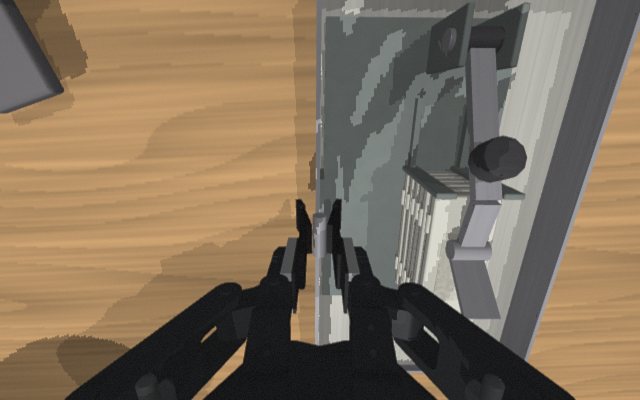

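```bash
python3 -m handwheel '[[[0,0.0003,0.008,0,0,0,0.015],[0,0.0003,0.014,0,0,0,0.015],[0,0.0003,0.0165,0,0,0,0.015],[0,0.0003,0.0165,0,0,0,0.015]]]'
python3 - <<'E'
from h import *
st(); shot("wrist","l3.png")
E
```

```text
clock: 40.98
position: [0.567, 0.2955, 0.0629]
ee_rot: [1.0, -0.024, -0.0, -0.0]
ft_force: [0.1, 0.4, -1.2]
grip_width: 0.26
t40.98 p [567.  295.5  62.9] x [ 0.999 -0.049 -0.001] y [-0.049 -0.999 -0.   ] z [-0.001  0.    -1.   ] F [ 0.1  0.4 -1.2] w 22.2
```

View pics/l3.png

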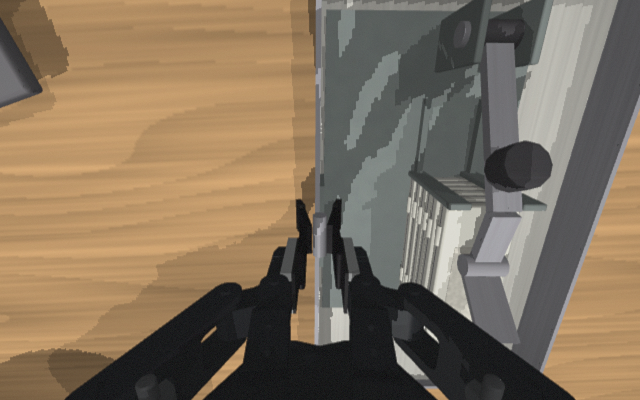

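```bash
python3 -m handwheel '[[[0,0,0,0,0,0,0.03],[0,0,0,0,0,0,0.038],[0,0,0,0,0,0,0.046],[0,0,0,0,0,0,0.054],[0,0,0,0,0,0,0.062],[0,0,0,0,0,0,0.062],[0,0,0,0,0,0,0.062]]]'
python3 - <<'E'
from h import *
st(); shot("wrist","l4.png")
E
```

```text
clock: 41.9
position: [0.5669, 0.2955, 0.0629]
ee_rot: [1.0, -0.024, -0.0, -0.0]
ft_force: [0.3, 0.1, 0.2]
grip_width: 0.726
t41.90 p [566.9 295.5  62.9] x [ 0.999 -0.049 -0.001] y [-0.049 -0.999 -0.   ] z [-0.001  0.    -1.   ] F [0.3 0.1 0.2] w 62.0
```

View pics/l4.png

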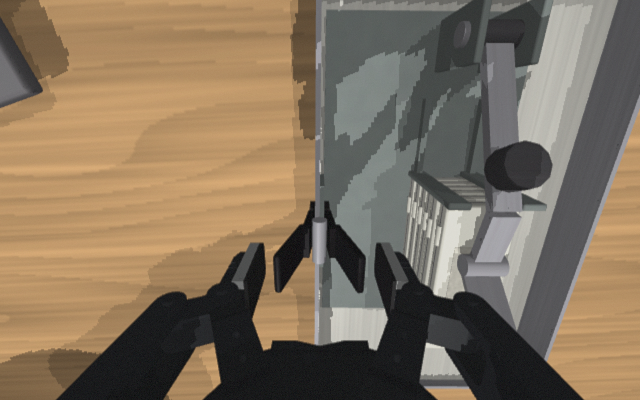

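Clamp sits upright on the edge. Rise and back off, then inspect.

```bash
python3 -m handwheel '[[[0,0,-0.02,0,0,0,0.062],[0,0,-0.06,0,0,0,0.062],[0,0,-0.11,0,0,0,0.062],[-0.03,0,-0.14,0,0,0,0.0854],[-0.06,0,-0.14,0,0,0,0.0854],[-0.08,0.04,-0.14,0,0,0,0.0854],[-0.08,0.04,-0.14,0,0,0,0.0854],[-0.08,0.04,-0.14,0,0,0,0.0854]]]'
python3 - <<'E'
from h import *
st(); o,im=shot("wrist","m1.png"); cv2.imwrite("pics/m1c.png",cut(im,(200,0,200,150),4))
shot("scene","m1s.png",(270,190,190,140),4); shot("top","m1t.png")
E
```

```text
clock: 42.95
position: [0.4855, 0.2598, 0.2044]
ee_rot: [1.0, -0.024, 0.001, -0.001]
ft_force: [0.1, -0.5, -0.2]
grip_width: 0.997
t42.95 p [485.5 259.8 204.4] x [ 0.999 -0.049  0.001] y [-0.049 -0.999 -0.002] z [ 0.001  0.001 -1.   ] F [ 0.1 -0.5 -0.2] w 85.1
```

View pics/m1.png

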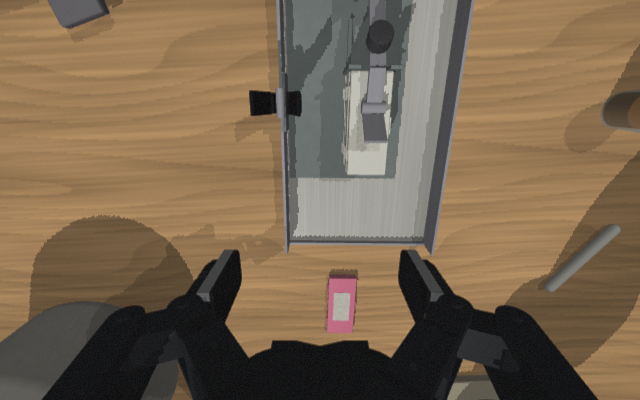

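View pics/m1c.png

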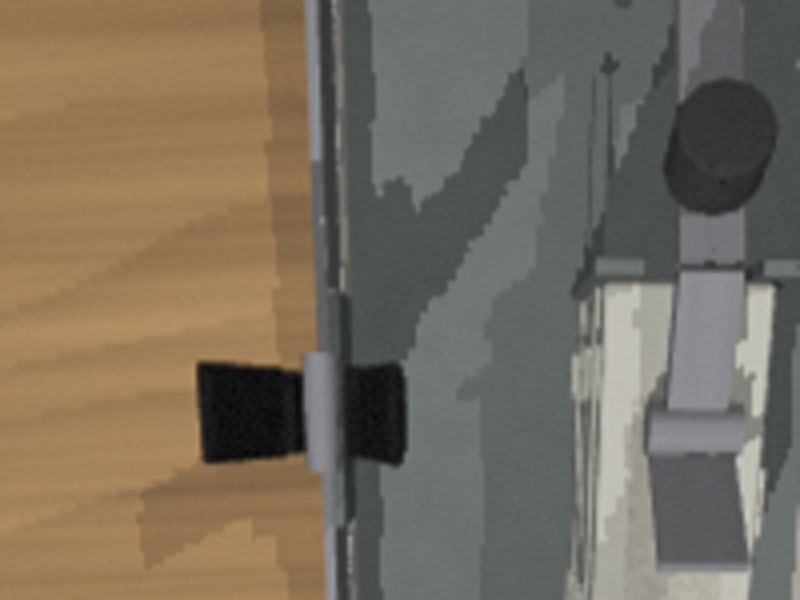

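View pics/m1s.png

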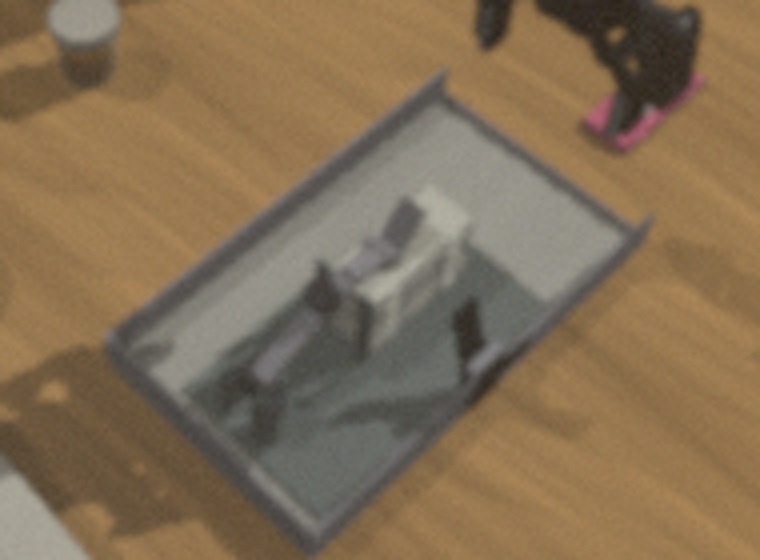

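View pics/m1t.png

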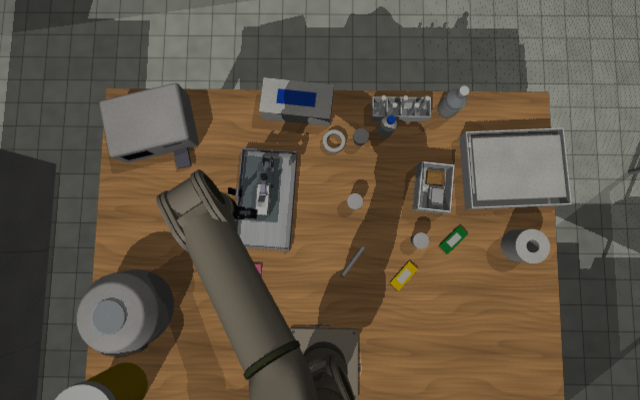

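```bash
python3 - <<'E'
from h import *
f=lambda q:np.round((proj("wrist",q)-[200,0])*4)
print("exp pin",f((.567,.2952,.052)),"tips-top ctr",f((.567,.2952,.090)),"L",f((.567-.0011,.2952+.023,.090)),"R",f((.567+.0011,.2952-.023,.090)))
a=cut(cv2.imread("pics/l4.png"),(380,140,150,150),5); cv2.imwrite("pics/l4c.png",a[:600])
o,im=shot("wrist","n1.png"); b=cut(im,(320,40,100,150),4); cv2.imwrite("pics/n1c.png",b)
u=lambda x,y,z:unproj("wrist",320+x/4,40+y/4,z)
E
```

```text
exp pin [324. 409.] tips-top ctr [301. 411.] L [196. 422.] R [405. 401.]
```

View pics/l4c.png

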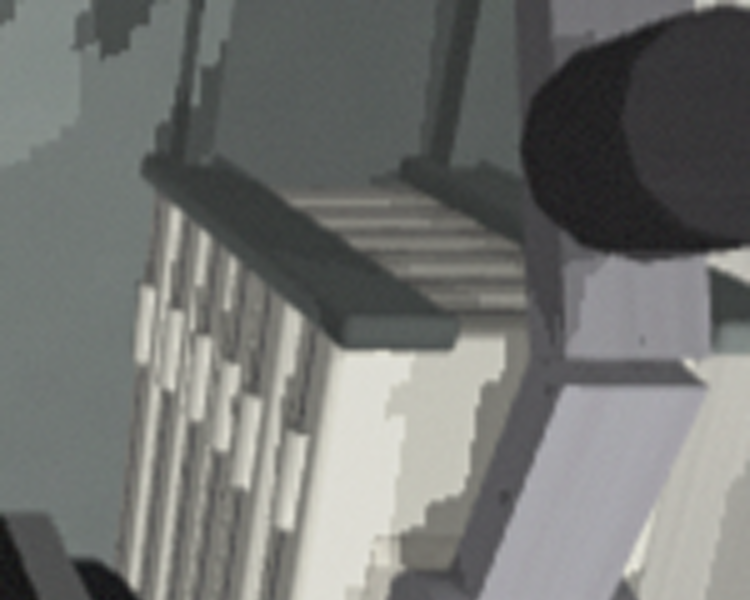

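View pics/n1c.png

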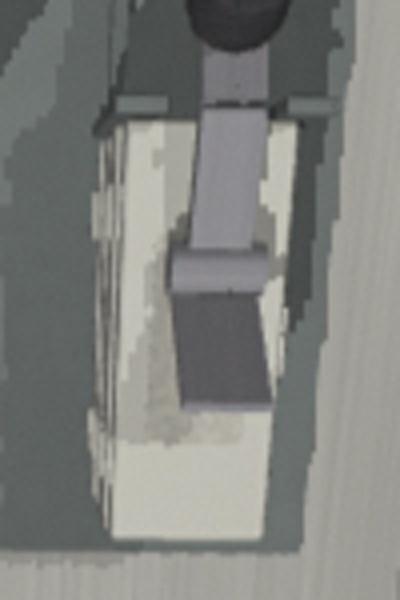

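```bash
python3 - <<'E'
from h import *
u=lambda x,y,z:unproj("wrist",320+x/4,40+y/4,z)
q=[u(*p,.067) for p in[(127,122),(298,122),(264,540),(113,537)]]
l=(q[0]+q[1]-q[2]-q[3])/2;print(np.round(q,4),"len",np.linalg.norm(l),"ang",np.degrees(np.arctan2(l[1],l[0])),"ctr",np.mean(q,0)); st()
E
```

```text
[[0.5915 0.2256 0.067 ]
 [0.5897 0.1864 0.067 ]
 [0.4908 0.1911 0.067 ]
 [0.4934 0.2301 0.067 ]] len 0.09857197364436576 ang -2.6954543165171745 ctr [0.54136058 0.20828528 0.067     ]
t43.15 p [485.3 260.1 203. ] x [ 0.999 -0.048 -0.001] y [-0.048 -0.999 -0.001] z [-0.001  0.001 -1.   ] F [ 0.5  1.  -0.2] w 85.3
```

```bash
python3 -c "
from workcell import manip
print(manip.hand_in())"
```

```text
the job is handed in; nothing more can be done
None
```

I stacked all five loose white mailers under the weighted arm, on top of the first one. The spring clamp then went from the bin's wall onto the holder's flange and the tray's rim together. The job was handed in at about 43 s of the 210 s allowed, with the gripper clear of everything; `hand_in` reports no verdict.

**Pile:** six mailers lie flat, with the front ends against both tongues of the back stop. Each one I added was pushed until a clear contact force of about 5–12 N. The top mailer measures within about 1 mm of home and lies at -2.7° against the holder's -2.8°. I could not see the rear ends of the lower mailers directly. Their home position rests on the contact forces and the side view, which shows the layers evenly stacked.

**Clamp:** it sits upright, jaws down, on the edge. In the last image its pin and handle tips lie within about 1 mm of where they should be.

**Bystanders:** the three pots and the green, pink and yellow look-alikes are where they started. I saw no mailer knocked aside at any point.

**Disagreements:**
- Two mailers sat about 1.5° askew in the grip, and I corrected that before sliding them in.
- The fifth mailer of the pile pressed down with about 10 N as it slid in, so I eased it off.
- The top and wrist cameras differed by up to 6 mm on one mailer before pickup; I went by the wrist camera.

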